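# Sort salvaged work lamps: hang and tug-test the good ones, scrap the rest

### The job

Sort the work lamps saved from the burnt garage. Hang every green-tagged lamp upright by its handle on a drop hook of its own (any free one) and, before you let it go, tug it gently straight down until the hook slides and its yellow stripe has sunk behind the rack's panel; pull on the lamp only, never press on the hook or rack with the hand, and do not knock a green lamp over. Stand every red-tagged lamp upright in a nest of its own in the scrap tray, and leave all the other things on the bench where they are.

Things in the scene. Friction and masses are not known exactly. Their poses are not given: they have to be found in the camera images.
- pass0_mid (a point): work lamp, green tape on its handle, green card on its back; 66 (x) x 80 (y) x 162 mm tall, 0.24 to 0.37 kg, stands upright. Point: its centre, 81 mm up; z up. Body to 76 mm up; window 60 mm wide through along x from 76 to 118 mm; handle bar along y, 20 mm thick (x), from 118 to 162 mm: grip across its 20 mm, fingertips above the window. Green: to hang. May be absent.
- pass1_mid (a point): work lamp, green tape on its handle, green card on its back; 66 (x) x 80 (y) x 162 mm tall, 0.24 to 0.37 kg, stands upright. Point: its centre, 81 mm up; z up. Body to 76 mm up; window 60 mm wide through along x from 76 to 118 mm; handle bar along y, 20 mm thick (x), from 118 to 162 mm: grip across its 20 mm, fingertips above the window. Green: to hang. May be absent.
- pass2_mid (a point): work lamp, green tape on its handle, green card on its back; 66 (x) x 80 (y) x 162 mm tall, 0.24 to 0.37 kg, stands upright. Point: its centre, 81 mm up; z up. Body to 76 mm up; window 60 mm wide through along x from 76 to 118 mm; handle bar along y, 20 mm thick (x), from 118 to 162 mm: grip across its 20 mm, fingertips above the window. Green: to hang. May be absent.
- scrap0_mid (a point): work lamp, red tape on its handle, red card on its back; 66 (x) x 80 (y) x 162 mm tall, 0.24 to 0.37 kg, stands upright. Point: its centre, 81 mm up; z up. Body to 76 mm up; window 60 mm wide through along x from 76 to 118 mm; handle bar along y, 20 mm thick (x), from 118 to 162 mm: grip across its 20 mm, fingertips above the window. Red: scrap. May be absent or get nudged.
- scrap1_mid (a point): work lamp, red tape on its handle, red card on its back; 66 (x) x 80 (y) x 162 mm tall, 0.24 to 0.37 kg, stands upright. Point: its centre, 81 mm up; z up. Body to 76 mm up; window 60 mm wide through along x from 76 to 118 mm; handle bar along y, 20 mm thick (x), from 118 to 162 mm: grip across its 20 mm, fingertips above the window. Red: scrap. May be absent or get nudged.
- hook0_seat (a point): hook 0 of 0 to 2, 135 mm apart: level prong 30 mm wide (y), 8 mm thick, towards the robot. Point: rest for the handle bar's underside, mid prong's top face, 275 mm up at first; z up, x along the prong from tip to rack. Lip at the tip, x = -34 to -27 mm, 10 mm tall; slide block from x = +45 mm, 60 mm downwards, panel behind it. The prong goes through the lamp's window.
- hook0 (a joint): how far this hook has slid down (m): 0 at first, 0.03 at its stop; stays where left. Stiff: slides under about 7 N on the prong, i.e. a hung lamp (which alone does not move it) plus 3 to 5 N. The 10 mm yellow stripe on its block's back, above the panel's top edge, is out of sight at 0.010; 0.008 is enough.
- hook1_seat (a point): hook 1 of 0 to 2, 135 mm apart: level prong 30 mm wide (y), 8 mm thick, towards the robot. Point: rest for the handle bar's underside, mid prong's top face, 275 mm up at first; z up, x along the prong from tip to rack. Lip at the tip, x = -34 to -27 mm, 10 mm tall; slide block from x = +45 mm, 60 mm downwards, panel behind it. The prong goes through the lamp's window.
- hook1 (a joint): how far this hook has slid down (m): 0 at first, 0.03 at its stop; stays where left. Stiff: slides under about 7 N on the prong, i.e. a hung lamp (which alone does not move it) plus 3 to 5 N. The 10 mm yellow stripe on its block's back, above the panel's top edge, is out of sight at 0.010; 0.008 is enough.
- hook2_seat (a point): hook 2 of 0 to 2, 135 mm apart: level prong 30 mm wide (y), 8 mm thick, towards the robot. Point: rest for the handle bar's underside, mid prong's top face, 275 mm up at first; z up, x along the prong from tip to rack. Lip at the tip, x = -34 to -27 mm, 10 mm tall; slide block from x = +45 mm, 60 mm downwards, panel behind it. The prong goes through the lamp's window.
- hook2 (a joint): how far this hook has slid down (m): 0 at first, 0.03 at its stop; stays where left. Stiff: slides under about 7 N on the prong, i.e. a hung lamp (which alone does not move it) plus 3 to 5 N. The 10 mm yellow stripe on its block's back, above the panel's top edge, is out of sight at 0.010; 0.008 is enough.
- rack_ref (a point): the hook rack, fixed: a grey panel 360 mm wide, its lower edge 130 mm and its upper edge 245 mm above the bench, on two legs at its ends and a foot; this point is under the middle of the panel, on the bench; x points away from the hooks, y along the panel, z up
- nest0 (a point): one of the two nests of the red scrap tray (fixed, open on top, 270 x 140 mm, walls 45 mm tall): centre of the nest's floor, 6 mm above the bench; x along the tray's long side, y along its short side, z up. The nest is 126 mm along x and 128 mm along y inside.
- nest1 (a point): one of the two nests of the red scrap tray (fixed, open on top, 270 x 140 mm, walls 45 mm tall): centre of the nest's floor, 6 mm above the bench; x along the tray's long side, y along its short side, z up. The nest is 126 mm along x and 128 mm along y inside.
- can: an aluminium spray can, 56 mm across, 130 mm tall, standing right of the rack; to be left alone
- driver: a screwdriver lying on the bench under the hooks; to be left alone
- mug: a white mug left of the rack; to be left alone
- spanner: a spanner lying at the near right; to be left alone
- jar: an amber jar behind the tray; to be left alone
- hammer: a hammer lying at the left; to be left alone
- offcut: a charred wooden offcut at the near left; to be left alone
There are look-alikes about, which are no part of the job. Leave any turquoise look-alike of the part that bears pass0_mid alone.

How it is judged (in metres and radians):
At the end, for the whole second after the job is handed in: Every green-tagged lamp present hangs by its handle on a hook (handle resting on the prong within about 2 cm of the seat point, tilted less than 0.15 rad) whose joint has been pulled down more than 8 mm; every red-tagged lamp present stands in a tray nest, tilted less than 0.15 rad; all at rest (((x of pass0_mid in the frame of hook0_seat between -0.025 and 0.02 m and y of pass0_mid in the frame of hook0_seat between -0.022 and 0.022 m and z of pass0_mid in the frame of hook0_seat between -0.047 and -0.029 m and value of joint hook0 above 0.008 m) or (x of pass0_mid in the frame of hook1_seat between -0.025 and 0.02 m and y of pass0_mid in the frame of hook1_seat between -0.022 and 0.022 m and z of pass0_mid in the frame of hook1_seat between -0.047 and -0.029 m and value of joint hook1 above 0.008 m) or (x of pass0_mid in the frame of hook2_seat between -0.025 and 0.02 m and y of pass0_mid in the frame of hook2_seat between -0.022 and 0.022 m and z of pass0_mid in the frame of hook2_seat between -0.047 and -0.029 m and value of joint hook2 above 0.008 m)) and angle between each of pass0_mid, pass1_mid, pass2_mid, scrap0_mid, scrap1_mid's own z axis and vertical below 0.15 rad and linear speed of each of pass0, pass1, pass2, scrap0, scrap1 below 0.03 m/s and ((x of pass1_mid in the frame of hook0_seat between -0.025 and 0.02 m and y of pass1_mid in the frame of hook0_seat between -0.022 and 0.022 m and z of pass1_mid in the frame of hook0_seat between -0.047 and -0.029 m and value of joint hook0 above 0.008 m) or (x of pass1_mid in the frame of hook1_seat between -0.025 and 0.02 m and y of pass1_mid in the frame of hook1_seat between -0.022 and 0.022 m and z of pass1_mid in the frame of hook1_seat between -0.047 and -0.029 m and value of joint hook1 above 0.008 m) or (x of pass1_mid in the frame of hook2_seat between -0.025 and 0.02 m and y of pass1_mid in the frame of hook2_seat between -0.022 and 0.022 m and z of pass1_mid in the frame of hook2_seat between -0.047 and -0.029 m and value of joint hook2 above 0.008 m)) and ((x of pass2_mid in the frame of hook0_seat between -0.025 and 0.02 m and y of pass2_mid in the frame of hook0_seat between -0.022 and 0.022 m and z of pass2_mid in the frame of hook0_seat between -0.047 and -0.029 m and value of joint hook0 above 0.008 m) or (x of pass2_mid in the frame of hook1_seat between -0.025 and 0.02 m and y of pass2_mid in the frame of hook1_seat between -0.022 and 0.022 m and z of pass2_mid in the frame of hook1_seat between -0.047 and -0.029 m and value of joint hook1 above 0.008 m) or (x of pass2_mid in the frame of hook2_seat between -0.025 and 0.02 m and y of pass2_mid in the frame of hook2_seat between -0.022 and 0.022 m and z of pass2_mid in the frame of hook2_seat between -0.047 and -0.029 m and value of joint hook2 above 0.008 m)) and ((x of scrap0_mid in the frame of nest0 between -0.05 and 0.05 m and y of scrap0_mid in the frame of nest0 between -0.05 and 0.05 m and z of scrap0_mid in the frame of nest0 between 0.07 and 0.09 m) or (x of scrap0_mid in the frame of nest1 between -0.05 and 0.05 m and y of scrap0_mid in the frame of nest1 between -0.05 and 0.05 m and z of scrap0_mid in the frame of nest1 between 0.07 and 0.09 m)) and ((x of scrap1_mid in the frame of nest0 between -0.05 and 0.05 m and y of scrap1_mid in the frame of nest0 between -0.05 and 0.05 m and z of scrap1_mid in the frame of nest0 between 0.07 and 0.09 m) or (x of scrap1_mid in the frame of nest1 between -0.05 and 0.05 m and y of scrap1_mid in the frame of nest1 between -0.05 and 0.05 m and z of scrap1_mid in the frame of nest1 between 0.07 and 0.09 m))); the robot touches nothing.
It fails at once if the hand lets a green-tagged lamp go on a hook and moves away (grasp point 5 cm or more above the lamp) before tugging the hook down by 6 mm ((((x of pass0_mid in the frame of hook0_seat between -0.025 and 0.02 m and y of pass0_mid in the frame of hook0_seat between -0.022 and 0.022 m and z of pass0_mid in the frame of hook0_seat between -0.047 and -0.029 m) or (x of pass0_mid in the frame of hook1_seat between -0.025 and 0.02 m and y of pass0_mid in the frame of hook1_seat between -0.022 and 0.022 m and z of pass0_mid in the frame of hook1_seat between -0.047 and -0.029 m) or (x of pass0_mid in the frame of hook2_seat between -0.025 and 0.02 m and y of pass0_mid in the frame of hook2_seat between -0.022 and 0.022 m and z of pass0_mid in the frame of hook2_seat between -0.047 and -0.029 m)) and z of pass0_mid in the frame of rack_ref above 0.232 m and distance between the grasp point and pass0_mid above 0.13 m) or (((x of pass1_mid in the frame of hook0_seat between -0.025 and 0.02 m and y of pass1_mid in the frame of hook0_seat between -0.022 and 0.022 m and z of pass1_mid in the frame of hook0_seat between -0.047 and -0.029 m) or (x of pass1_mid in the frame of hook1_seat between -0.025 and 0.02 m and y of pass1_mid in the frame of hook1_seat between -0.022 and 0.022 m and z of pass1_mid in the frame of hook1_seat between -0.047 and -0.029 m) or (x of pass1_mid in the frame of hook2_seat between -0.025 and 0.02 m and y of pass1_mid in the frame of hook2_seat between -0.022 and 0.022 m and z of pass1_mid in the frame of hook2_seat between -0.047 and -0.029 m)) and z of pass1_mid in the frame of rack_ref above 0.232 m and distance between the grasp point and pass1_mid above 0.13 m) or (((x of pass2_mid in the frame of hook0_seat between -0.025 and 0.02 m and y of pass2_mid in the frame of hook0_seat between -0.022 and 0.022 m and z of pass2_mid in the frame of hook0_seat between -0.047 and -0.029 m) or (x of pass2_mid in the frame of hook1_seat between -0.025 and 0.02 m and y of pass2_mid in the frame of hook1_seat between -0.022 and 0.022 m and z of pass2_mid in the frame of hook1_seat between -0.047 and -0.029 m) or (x of pass2_mid in the frame of hook2_seat between -0.025 and 0.02 m and y of pass2_mid in the frame of hook2_seat between -0.022 and 0.022 m and z of pass2_mid in the frame of hook2_seat between -0.047 and -0.029 m)) and z of pass2_mid in the frame of rack_ref above 0.232 m and distance between the grasp point and pass2_mid above 0.13 m)).
It fails at once if a lamp is pulled on a hook with more than 30 N (contact force between any of pass0, pass1, pass2 and hook0 above 30 N or contact force between any of pass0, pass1, pass2 and hook1 above 30 N or contact force between any of pass0, pass1, pass2 and hook2 above 30 N).
It fails at once if the hand presses on the rack or its hooks itself (over 3 N) (contact force between any of the fingers, the arm and rack above 3 N).
It fails at once if a green-tagged lamp is knocked over (tilted beyond 0.7 rad) (angle between any of pass0_mid, pass1_mid, pass2_mid's own z axis and vertical above 0.7 rad).
It fails at once if a bystander (can, screwdriver, mug, spanner, jar, hammer, offcut) is moved more than 3 cm (distance of any of can, driver, mug, spanner, jar, hammer, offcut from where it was at the start of the episode above 0.03 m).
Of pass0, pass1, pass2, scrap0, scrap1 only 4 to 5 are there at a start; the rules pass over those that are not, and their reading is None.
At some moment in a run one of scrap0, scrap1 may be knocked a few centimetres aside while the robot is not near it.
It also fails if it takes over 210 s, if anything falls off the work surface, if the arm or the gripper's body presses on something with over 40 N, if the wrist force passes 120 N, or if a joint passes its speed limit or range.

### The arm

A 7-joint arm with a two-finger parallel gripper is mounted at the origin on the work surface. World frame = base frame: x ahead of the robot, y to its left, z up, the work surface at z = 0. Lengths are in m, angles in degrees, forces in N, time in s.
With the tool pointing down it reaches from about 0.4 to 0.9 m from the base axis. Payload 5.5 kg.
Tool frame: the origin (TCP) lies at the very end of the fingers, on their centre line; the grasp point (between the pads) lies 19 mm behind it; x points along the fingers, z is the direction in which the jaws open and shut, and the axes are right-handed (so a half turn about x gives the same grasp; the last joint's range is limited). The gripper opens to 85 mm and grips with 20 to 120 N. Pads are 22 mm wide; open, the fingers measure 114 mm over their backs; the gripper's body (76 mm by 85 mm) begins 54 mm behind the grasp point. The pads swing forward as they close: fully open they stand 13 mm farther back than shut.
Start: joints at [89.507, 28.699, -24.465, 88.831, 12.651, 65.22, -12.049], TCP at [0.175, -0.626, 0.231] pointing down, gripper open.
Joint ranges: [-164.97, 164.97], [-17.58, 116.51], [-87.97, 89.64], [11.32, 138.91], [-80.73, 260.73], [10.89, 115.49], [-147.41, 147.41]. Speed limits (degrees/s): [147.25, 147.25, 180, 180, 180, 180, 180].

### API

Orientations are given as [roll, pitch, yaw] about the fixed x, y, z axes, in that order (R = Rz(yaw) Ry(pitch) Rx(roll)).
In Python, from workcell import telemetry, vision, close_job gives the robot as it stands.
- The arm moves only by the tool drive_tool, never from a script. Its argument "steps" is a list of rows, each a list of 7 numbers: the closure, from -1 (fully open) to 1 (shut), then the shift along the tool's x, y, z in units of 50 cm (1.0 is 50 cm), then the turn, a rotation vector about the tool's x, y, z in units of 0.5 rad (1.0 is 0.5 rad). In form: [[grip, tx, ty, tz, ax, ay, az], ...]. A call has 1 to 12 rows; each row is the pose to reach, as a shift and turn from the pose measured when the call began, along the tool's axes at that moment; what a row does not reach only later rows make up. A row lasts 1/8 s, in which the tool goes at most 62.5 mm and 10.7 degrees, less where a joint would pass 70% of its speed; a pose out of reach is approached as far as the arm can. A call with a number of a shift or a turn outside -1 to 1 is refused whole. A call with a gripper value outside its range is refused whole. The fingers move at their own pace and stop on an object; the grip force is fixed at half the most. Time passes only in rows, so rows that repeat a pose let the fingers close. It gives the time, the measured TCP pose, the force and the opening at its end, in the units of the state.
- telemetry.get_state(): the state, without advancing time (a new reading comes with each control period).
- vision.read_camera(name): name is "side" or "top" or "wrist"; returns a dict with "color" (400x640x3 uint8, red, green, blue), "fx", "fy", "cx", "cy" (pixels), "k1" (the pictures are not rectified: a ray, as slopes to the right and down, at radius r is drawn at 1 + k1 r^2 times it, then the intrinsics apply), "T" (4x4, takes a point from camera to world coordinates). Camera axes: x right, y up, looking along -z (the intrinsics and any distortion apply to the point x, -y, -z); pixel columns grow to the right and rows downward; lengths in m; the calibration is good to about 2 mm. A picture is of the moment at which its call begins. There is no depth.
- close_job(): hands the job in, once; it reports no verdict.
The state is a dict: "time": time; "joints": joint angles; "qd": joint speeds; "joint_torque": joint torques, N m; "eef_pos": TCP position; "eef_rot": TCP orientation; "contact_force": force on the tool from outside, world axes, zero at the start; "wrist_torque": the same for the moment, N m; "finger_gap": finger opening in m.
Only numpy, scipy, OpenCV 4.12 (cv2) and the standard library are available. Lean on these libraries where they do the work, as an engineer would, in place of code of your own. Each camera call takes 0.05 s, during which the arm holds its last target.

## Working session

There is one attempt and no reset: what is moved stays moved. The work goes in short steps, Python scripts to look and compute and a tool call to move; the robot and the scene stay as the last step left them, time stands still between calls to the robot, and variables do not carry over. Pictures are saved under pics/ and viewed, and the job is handed in when it is done.

Besides the shell and the picture viewer there is one more tool, called after "Call:" by a JSON object that holds its "method" and its "body". drive_tool: Moves the arm, as the interface text tells. Its arguments: {"type":"object","properties":{"steps":{"type":"array","items":{"type":"array","items":{"type":"number"}}}},"required":["steps"]}

```bash
ls; mkdir -p pics; python3 - <<'E'
from workcell import telemetry, vision
import cv2,json
print(telemetry.get_state())
for n in ("side","top","wrist"):
    d=vision.read_camera(n)
    cv2.imwrite(f"pics/{n}0.png",d["color"][:,:,::-1])
    print(n,d["fx"],d["fy"],d["cx"],d["cy"],d["k1"],d["T"])
E
```

```text
pics
{'time': 0.0, 'joints': array([ 89.50711585,  28.7540886 , -24.45456002,  88.89179744,
        12.65112201,  65.22157416, -12.04841426]), 'qd': array([ 0.0131111 , -0.03756429, -0.05793324, -0.08478046, -0.01746295,
        0.0631239 , -0.06419044]), 'joint_torque': array([ 3.42112808e-04, -5.69516695e+01, -5.81624866e+00, -2.80939329e+01,
        1.06859251e-02,  1.18951080e-02, -1.06325513e-05]), 'eef_pos': array([ 0.17428132, -0.62546483,  0.23025582]), 'eef_rot': array([178.05979841,  89.88624882, 103.63817995]), 'contact_force': array([ 0.90456082,  0.57362227, -0.00907923]), 'wrist_torque': array([-0.02898946,  0.01512988,  0.01412228]), 'finger_gap': 0.08531438659281786}
side 454.98301982743175 454.98301982743175 327.2003533927519 203.4930283946399 -0.09056841052579848 [[ 0.98834067  0.07319685 -0.13351009  0.27120109]
 [-0.150518    0.60191671 -0.78424524 -1.35802979]
 [ 0.02295767  0.79519714  0.60591621  1.23294088]
 [ 0.          0.          0.          1.        ]]
top 457.2766246025094 457.2766246025094 316.1850891769044 190.92983378342356 -0.002264766710333717 [[-0.01397652  0.99709198 -0.07491488  0.41356078]
 [-0.99987958 -0.01343161  0.00777264  0.05451346]
 [ 0.00674381  0.07501449  0.99715964  1.5055484 ]
 [ 0.          0.          0.          1.        ]]
wrist 327.3545841372289 327.3545841372289 312.276073967336 199.50688885310944 -0.01596170318702978 [[ 2.67382292e-01  9.20018948e-01  2.86481840e-01  2.48134925e-01]
 [-9.63590452e-01  2.55411620e-01  7.91097050e-02 -6.05500738e-01]
 [-3.88363143e-04 -2.97203699e-01  9.54814019e-01  3.73417452e-01]
 [ 0.00000000e+00  0.00000000e+00  0.00000000e+00  1.00000000e+00]]
```

View pics/side0.png

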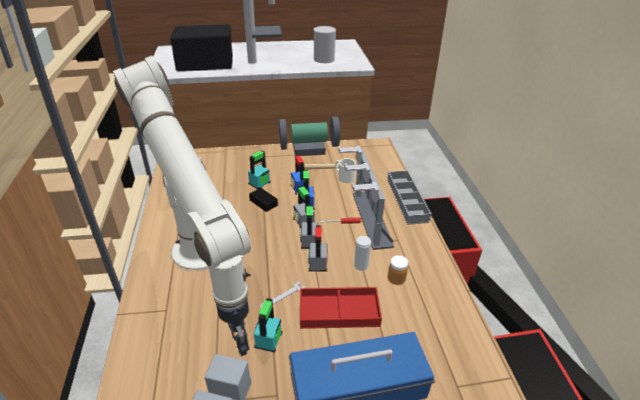

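View pics/top0.png

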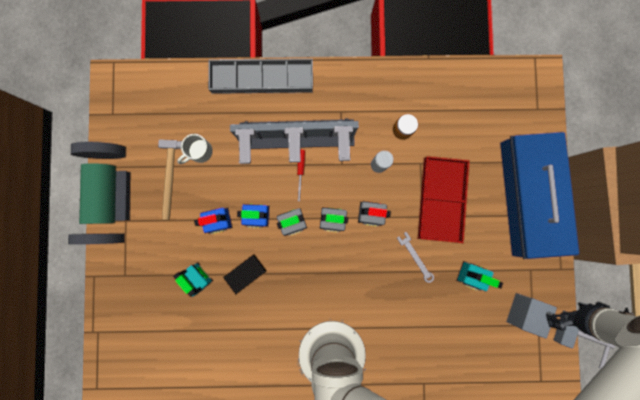

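View pics/wrist0.png

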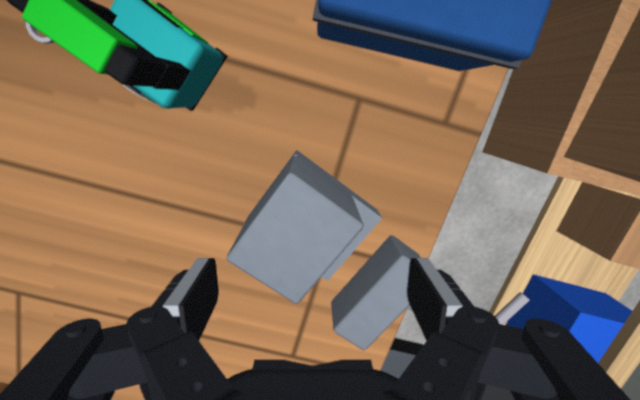

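```bash
cat > h.py <<'E'
import numpy as np,cv2
from workcell import telemetry, vision
from scipy.spatial.transform import Rotation as R
def ray(d,u,v):
    x=(u-d["cx"])/d["fx"]; y=(v-d["cy"])/d["fy"]
    K=np.eye(3)
    p=cv2.undistortPoints(np.array([[[x,y]]],float),K,np.array([d["k1"],0,0,0.]))[0,0]
    w=d["T"][:3,:3]@np.array([p[0],-p[1],-1.]); return d["T"][:3,3],w
def at_z(d,u,v,z):
    o,w=ray(d,u,v); return o+w*(z-o[2])/w[2]
def tri(d1,p1,d2,p2):
    o1,w1=ray(d1,*p1);o2,w2=ray(d2,*p2)
    A=np.c_[w1,-w2]; s=np.linalg.lstsq(A,o2-o1,rcond=None)[0]
    a=o1+s[0]*w1;b=o2+s[1]*w2; return (a+b)/2,np.linalg.norm(a-b)
def proj(d,P):
    P=np.atleast_2d(P); T=np.linalg.inv(d["T"]); c=P@T[:3,:3].T+T[:3,3]
    x=c[:,0]/-c[:,2]; y=-c[:,1]/-c[:,2]; r=1+d["k1"]*(x*x+y*y)
    return np.c_[d["cx"]+d["fx"]*x*r,d["cy"]+d["fy"]*y*r]
def save(name,img,crop=None,k=1):
    if crop: img=img[crop[1]:crop[3],crop[0]:crop[2]]
    if k!=1: img=cv2.resize(img,None,fx=k,fy=k,interpolation=cv2.INTER_CUBIC)
    cv2.imwrite("pics/"+name,img[:,:,::-1])
E
python3 - <<'E'
from h import *
t=vision.read_camera("top")["color"]; s=vision.read_camera("side")["color"]
save("t_row.png",t,(190,190,400,250),3.8); save("t_rack.png",t,(220,110,420,210),4)
save("s_row.png",s,(240,140,440,290),4)
E
```

```text
(no output)
```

View pics/t_row.png

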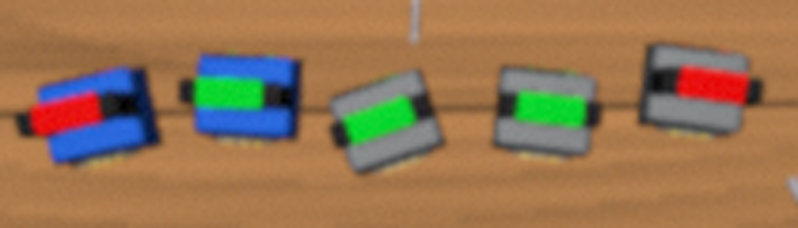

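View pics/t_rack.png

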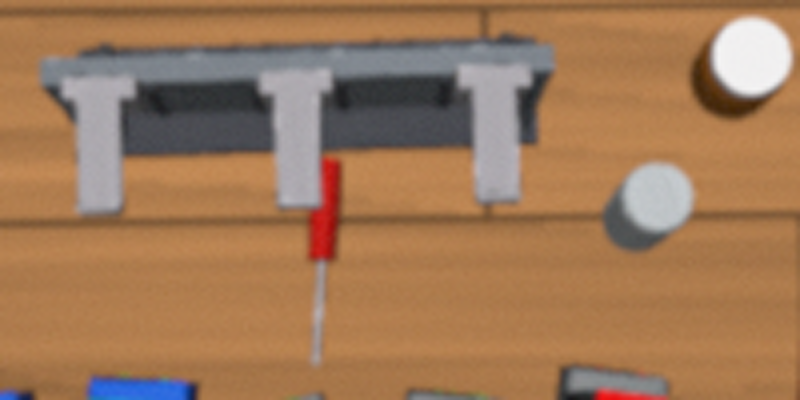

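View pics/s_row.png

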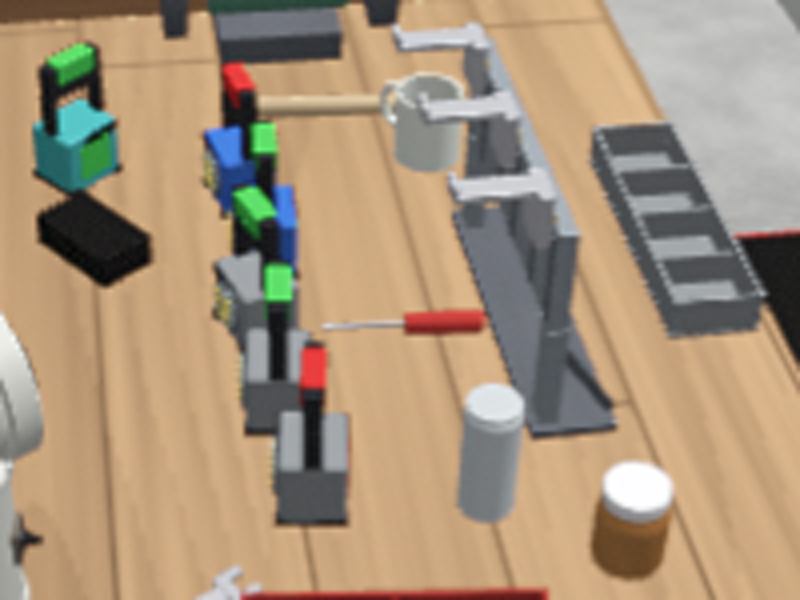

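```bash
cat > seg.py <<'E'
from h import *
def lamps(d,z=0.162,roi=(180,190,400,250)):
    img=d["color"]; hsv=cv2.cvtColor(img,cv2.COLOR_RGB2HSV)
    out=[]
    for nm,rng in (("G",[(50,75)]),("R",[(0,6),(174,180)])):
        m=np.zeros(hsv.shape[:2],np.uint8)
        for a,b in rng: m|=cv2.inRange(hsv,(a,170,120),(b,255,255))
        n,l,st,c=cv2.connectedComponentsWithStats(m)
        for i in range(1,n):
            if st[i,4]<60: continue
            u,v=c[i]
            if not(roi[0]<u<roi[2] and roi[1]<v<roi[3]): continue
            ys,xs=np.where(l==i)
            P=np.array([at_z(d,x,y,z) for x,y in zip(xs,ys)])
            (cx,cy),(w,h),a=cv2.minAreaRect((P[:,:2]*1000).astype(np.float32))
            q=P[:,:2]-P[:,:2].mean(0); ev,V=np.linalg.eigh(q.T@q); ax=V[:,1]; 
            if ax[1]<0: ax=-ax
            yaw=np.degrees(np.arctan2(-ax[0],ax[1]))
            out.append((nm,np.round(c[i],1),np.round(P.mean(0)[:2],4),round(yaw,1),round(w),round(h),st[i,4]))
    return out
if __name__=="__main__":
    d=vision.read_camera("top")
    for o in lamps(d): print(*o)
    # hook prongs
    for nm,p in {"h0":((239,161),(250,163)),}.items(): pass
    g=np.array
    def c(u,v): return (220+u/4-.375,110+v/4-.375)
    for name,tip in {"L":[(79,213),(122,211)],"M":[(277,208),(322,206)],"R":[(475,203),(520,200)]}.items():
        print(name,[np.round(at_z(d,*c(*p),0.285),4) for p in tip])
    for name,tip in {"L":[(78,100),(122,98)],"M":[(275,95),(320,93)],"R":[(473,90),(517,88)]}.items():
        print(name,"base",[np.round(at_z(d,*c(*p),0.275),4) for p in tip])
    print("panel top",[np.round(at_z(d,*c(*p),0.245),4) for p in [(41,62),(552,45),(43,80),(550,70)]])
    for z,ps in ((0.045,[(426,157),(468,161),(463,242),(419,236)]),):
        P=np.array([at_z(d,*p,z) for p in ps]);print("tray",P.round(4),P.mean(0).round(4))
E
python3 seg.py
python3 - <<'E'
from h import *
save("t_tray.png",vision.read_camera("top")["color"],(400,140,500,300),3.7)
E
```

```text
G [249.4 214. ] [0.4494 0.2407] -2.5 50 21 125
G [334.5 218.4] [ 0.4328 -0.0086] -7.4 50 21 126
G [289.5 221.2] [0.4266 0.1234] 18.7 20 54 127
R [377.1 212. ] [ 0.4499 -0.134 ] -8.6 54 22 138
R [206.3 219.9] [0.4336 0.3669] 12.8 22 54 129
L [array([0.5836, 0.2503, 0.285 ]), array([0.5846, 0.2214, 0.285 ])]
M [array([0.5853, 0.1173, 0.285 ]), array([0.5862, 0.0871, 0.285 ])]
R [array([ 0.5869, -0.0159,  0.285 ]), array([ 0.5885, -0.0462,  0.285 ])]
L base [array([0.6625, 0.2524, 0.275 ]), array([0.6635, 0.2225, 0.275 ])]
M base [array([0.6642, 0.1185, 0.275 ]), array([0.6652, 0.0878, 0.275 ])]
R base [array([ 0.666 , -0.0164,  0.275 ]), array([ 0.667 , -0.0465,  0.275 ])]
panel top [array([0.6957, 0.283 , 0.245 ]), array([ 0.7033, -0.074 ,  0.245 ]), array([0.683 , 0.2816, 0.245 ]), array([ 0.6856, -0.0723,  0.245 ])]
tray [[ 0.6283 -0.3127  0.045 ]
 [ 0.6135 -0.4481  0.045 ]
 [ 0.3539 -0.422   0.045 ]
 [ 0.3749 -0.2823  0.045 ]] [ 0.4927 -0.3663  0.045 ]
```

View pics/t_tray.png

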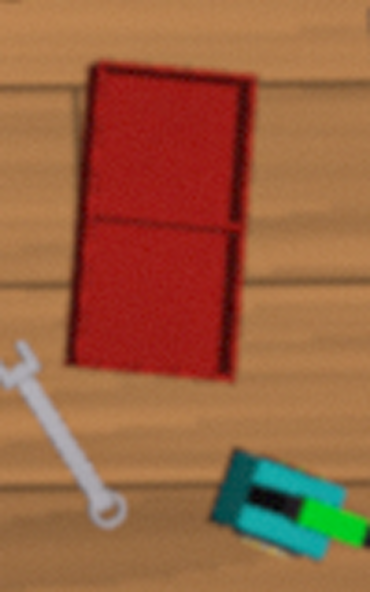

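```bash
cat > mv.py <<'E'
from h import *
import sys
def target(yaw):  # tool x down, tool z along world yaw direction
    c,s=np.cos(np.radians(yaw)),np.sin(np.radians(yaw))
    z=np.array([c,s,0]);x=np.array([0,0,-1.]);return np.c_[x,np.cross(z,x),z]
def go(x,y,z,yaw):
    s=telemetry.get_state(); p=s["eef_pos"]; Rc=R.from_euler("xyz",s["eef_rot"],degrees=True)
    M=Rc.as_matrix(); zy=np.degrees(np.arctan2(M[1,2],M[0,2]))
    sh=M.T@(np.array([x,y,z])-p)/0.5
    best=min((yaw,yaw+180,yaw-180),key=lambda a:(Rc.inv()*R.from_matrix(target(a))).magnitude())
    rv=(Rc.inv()*R.from_matrix(target(best))).as_rotvec()/0.5
    print("t",round(s["time"],2),"pos",p.round(4),"zyaw",round(zy,1),"->",best,"gap",round(s["finger_gap"],4),"F",s["contact_force"].round(1),"q",s["joints"].round(0))
    print("shift",sh.round(3),"turn",rv.round(3),"rows",np.ceil(np.linalg.norm(sh)*500/62.5),np.ceil(np.degrees(np.linalg.norm(rv)*.5)/10.7))
if __name__=="__main__": go(*map(float,sys.argv[1:5]))
E
python3 mv.py 0.25 -0.45 0.38 13.6; python3 mv.py 0.4328 -0.0086 0.30 -7.4
```

```text
t 0.35 pos [ 0.1745 -0.626   0.2311] zyaw -74.4 -> 13.6 gap 0.0854 F [ 0.3 -0.9 -1. ] q [ 90.  29. -24.  89.  13.  65. -12.]
shift [-0.298  0.24  -0.299] turn [-3.073e+00 -1.000e-03 -1.000e-03] rows 4.0 9.0
t 0.35 pos [ 0.1745 -0.626   0.2311] zyaw -74.4 -> -7.4 gap 0.0854 F [ 0.3 -0.9 -1. ] q [ 90.  29. -24.  89.  13.  65. -12.]
shift [-0.137  0.829 -1.051] turn [-2.34e+00 -1.00e-03 -1.00e-03] rows 11.0 7.0
```

Call:
{"method": "drive_tool", "body": {"steps": [[-1,-0.12,0,0,0,0,0],[-1,-0.24,0,0,0,0,0],[-1,-0.3,0.05,-0.06,-0.3,0,0],[-1,-0.3,0.12,-0.15,-0.5,0,0],[-1,-0.3,0.2,-0.25,-0.8,0,0],[-1,-0.3,0.28,-0.35,-1,0,0],[-1,-0.3,0.36,-0.45,-1,0,0],[-1,-0.3,0.44,-0.55,-1,0,0],[-1,-0.3,0.52,-0.65,-1,0,0],[-1,-0.3,0.6,-0.75,-1,0,0],[-1,-0.3,0.6,-0.75,-1,0,0]]}}

```text
time: 1.72
eef_pos: [0.3645, -0.1799, 0.3818]
eef_rot: [-37.0, 89.9, -82.3]
contact_force: [-0.2, -0.9, 0.0]
finger_gap: 0.0855
```

```bash
python3 mv.py 0.4328 -0.0086 0.30 -7.4
```

```text
t 1.73 pos [ 0.3645 -0.1799  0.3818] zyaw -45.3 -> -7.4 gap 0.0855 F [-0.2 -0.9  0. ] q [ 77.  -7. -49. 108.  -5.  77. -16.]
shift [ 0.163  0.338 -0.148] turn [-1.324  0.002  0.003] rows 4.0 4.0
```

Call:
{"method": "drive_tool", "body": {"steps": [[-1,0.02,0.08,-0.03,-0.3,0,0],[-1,0.04,0.16,-0.07,-0.6,0,0],[-1,0.05,0.25,-0.11,-0.9,0,0],[-1,0.06,0.338,-0.148,-1,0,0],[-1,0.06,0.338,-0.148,-1,0,0],[-1,0.06,0.338,-0.148,-1,0,0]]}}

```text
time: 2.48
eef_pos: [0.4325, -0.0095, 0.3514]
eef_rot: [-79.3, 89.9, -96.0]
contact_force: [0.6, -2.0, 0.5]
finger_gap: 0.0856
```

```bash
python3 mv.py 0.4328 -0.0086 0.25 -7.4; python3 - <<'E'
from h import *
d=vision.read_camera("wrist"); save("w1.png",d["color"])
from seg import lamps
for o in lamps(vision.read_camera("top")): print(*o)
for o in lamps(d,roi=(0,0,640,400)): print(*o)
E
```

```text
t 2.48 pos [ 0.4325 -0.0095  0.3514] zyaw -16.7 -> -7.4 gap 0.0856 F [ 0.6 -2.   0.5] q [ 65.  -1. -65. 108.  -1.  72. -17.]
shift [ 0.203  0.002 -0.   ] turn [-0.326  0.     0.004] rows 2.0 1.0
G [249.5 214. ] [0.4493 0.2405] -2.1 50 21 124
G [289.6 221.2] [0.4266 0.1233] 19.2 20 53 127
R [206.3 219.9] [0.4336 0.3669] 12.8 22 54 129
G [265.8  40.3] [0.4287 0.1234] 18.1 23 52 1489
G [313.9 171.9] [ 0.4354 -0.0089] -7.1 52 23 1066
R [429.6  36.3] [0.5748 0.0832] 85.2 16 60 1126
R [359.6 271.6] [ 0.4521 -0.1357] -8.1 53 25 861
R [481.6 303.6] [ 0.5808 -0.2199] 57.6 13 17 62
R [375.2 339.2] [ 0.4473 -0.2329] 75.2 76 121 3808
```

View pics/w1.png

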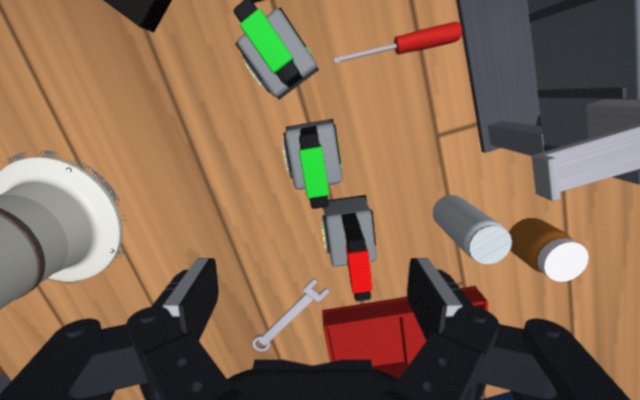

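Call:
{"method": "drive_tool", "body": {"steps": [[-1,0,0.001,0.002,-0.33,0,0],[-1,0.1,0.001,0.003,-0.33,0,0],[-1,0.2,0.001,0.003,-0.33,0,0],[-1,0.3,0.001,0.003,-0.33,0,0],[-1,0.38,0.001,0.003,-0.33,0,0],[-1,0.42,0.001,0.003,-0.33,0,0],[-1,0.438,0.001,0.003,-0.33,0,0],[-1,0.438,0.001,0.003,-0.33,0,0]]}}

```text
time: 3.58
eef_pos: [0.434, -0.0114, 0.1324]
eef_rot: [-96.4, 89.9, -103.9]
contact_force: [-0.2, -0.1, 0.7]
finger_gap: 0.0854
```

```bash
python3 mv.py 0.434 -0.009 0.132 -7.2; python3 - <<'E'
from h import *
d=vision.read_camera("wrist"); save("w2.png",d["color"])
save("s2.png",vision.read_camera("side")["color"],(220,150,420,290),4)
E
```

```text
t 3.58 pos [ 0.434  -0.0114  0.1324] zyaw -7.5 -> -7.2 gap 0.0854 F [-0.2 -0.1  0.7] q [ 47.  23. -58. 123.  26.  48. -34.]
shift [ 0.001  0.005 -0.001] turn [-0.009 -0.001  0.005] rows 1.0 1.0
```

View pics/w2.png

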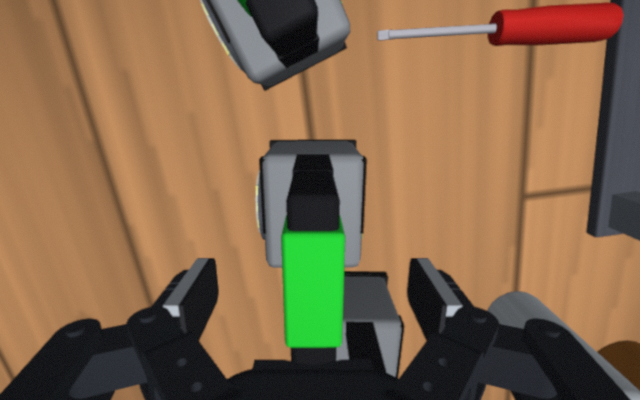

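View pics/s2.png

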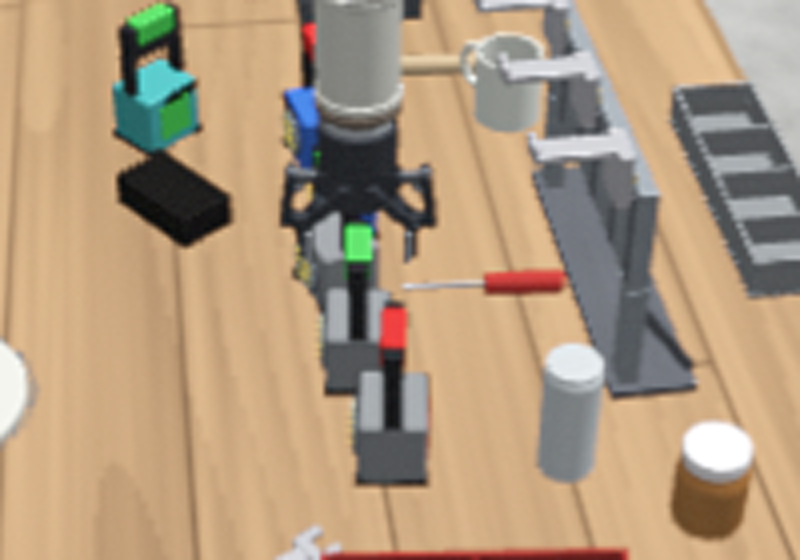

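```bash
python3 - <<'E'
from h import *
p=telemetry.get_state()["eef_pos"]
for n in("wrist","side"):
    d=vision.read_camera(n); print(n,proj(d,[p,p+[0,0,.019],[p[0],p[1],.162],[p[0],p[1]+.03,.162],[p[0],p[1]-.03,.162]]).round(0).tolist())
d=vision.read_camera("wrist")
for v in (230,347,362,140): print(v,at_z(d,314,v,.162).round(4))
E
```

```text
wrist [[311.0, 261.0], [311.0, 282.0], [311.0, 295.0], [301.0, 226.0], [320.0, 354.0]]
side [[310.0, 217.0], [310.0, 213.0], [310.0, 211.0], [309.0, 206.0], [311.0, 216.0]]
230 [0.4396 0.0169 0.162 ]
347 [ 0.4326 -0.0369  0.162 ]
362 [ 0.4316 -0.0449  0.162 ]
140 [0.4439 0.0502 0.162 ]
```

Call:
{"method": "drive_tool", "body": {"steps": [[0.3,0,0,0,0,0,0],[1,0,0,0,0,0,0],[1,0,0,0,0,0,0],[1,0,0,0,0,0,0],[1,0,0,0,0,0,0],[1,0,0,0,0,0,0]]}}

```text
time: 4.58
eef_pos: [0.4346, -0.011, 0.1334]
eef_rot: [-60.0, 89.8, -67.4]
contact_force: [-2.4, 0.6, 5.0]
finger_gap: 0.0193
```

```bash
python3 mv.py 0.434 -0.009 0.312 0.8
```

```text
t 4.58 pos [ 0.4346 -0.011   0.1334] zyaw -7.4 -> 0.8 gap 0.0193 F [-2.4  0.6  5. ] q [ 47.  23. -58. 123.  26.  48. -34.]
shift [-0.357  0.003 -0.001] turn [-0.287  0.003  0.006] rows 3.0 1.0
```

Call:
{"method": "drive_tool", "body": {"steps": [[1,-0.04,0,0,0,0,0],[1,-0.12,0,0,0,0,0],[1,-0.2,0,0,0,0,0],[1,-0.28,0,0,-0.1,0,0],[1,-0.34,0,0,-0.2,0,0],[1,-0.357,0,0,-0.287,0,0],[1,-0.357,0,0,-0.287,0,0],[1,-0.357,0,0,-0.287,0,0]]}}

```text
time: 5.58
eef_pos: [0.4337, -0.0105, 0.311]
eef_rot: [-92.2, 89.8, -91.5]
contact_force: [-0.2, 0.4, -2.6]
finger_gap: 0.0188
```

```bash
python3 mv.py 0.545 -0.031 0.312 0.8; python3 - <<'E'
from h import *
d=vision.read_camera("wrist"); save("w3.png",d["color"])
s=vision.read_camera("side"); save("s3.png",s["color"],(220,100,420,250),4)
# check rack with wrist: project model corners of hook 2
for n,dd in (("w",d),("s",s)):
  print(n,proj(dd,[[.5877,-.046,.285],[.5877,-.016,.285],[.6667,-.0465,.275],[.6667,-.0164,.275]]).round(0).tolist())
E
```

```text
t 5.58 pos [ 0.4337 -0.0105  0.311 ] zyaw 0.7 -> 0.8 gap 0.0188 F [-0.2  0.4 -2.6] q [ 68.   4. -71. 111.   4.  68.  -5.]
shift [-0.002 -0.044  0.222] turn [-0.002 -0.     0.006] rows 2.0 1.0
w [[566.0, 295.0], [579.0, 250.0], [674.0, 286.0], [691.0, 244.0]]
s [[353.0, 187.0], [351.0, 182.0], [374.0, 188.0], [372.0, 183.0]]
```

View pics/w3.png

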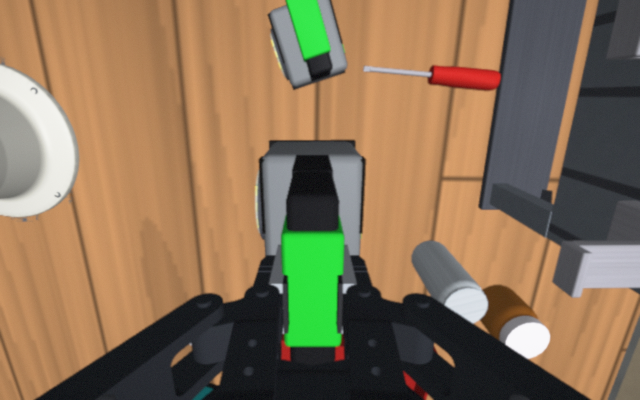

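View pics/s3.png

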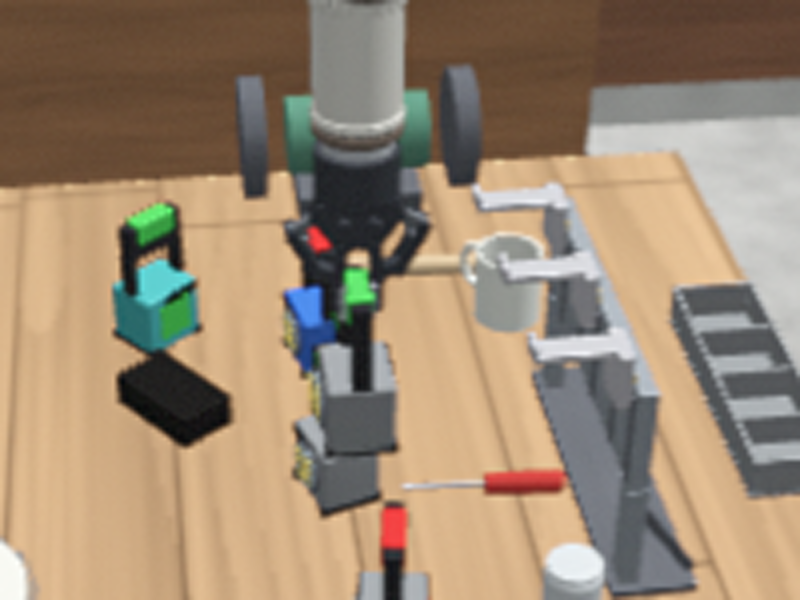

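Call:
{"method": "drive_tool", "body": {"steps": [[1,-0.002,-0.02,0.05,0,0,0],[1,-0.002,-0.04,0.12,0,0,0],[1,-0.002,-0.04,0.19,0,0,0.006],[1,-0.002,-0.04,0.222,0,0,0.006],[1,-0.002,-0.04,0.222,0,0,0.006],[1,-0.002,-0.04,0.222,0,0,0.006]]}}

```text
time: 6.42
eef_pos: [0.5442, -0.0284, 0.3113]
eef_rot: [154.0, 89.9, 154.8]
contact_force: [0.0, 0.1, -2.3]
finger_gap: 0.0185
```

```bash
python3 mv.py 0.6185 -0.030 0.311 0.8; python3 - <<'E'
from h import *
d=vision.read_camera("wrist"); save("w4.png",d["color"])
s=vision.read_camera("side"); save("s4.png",s["color"],(270,120,420,240),5)
E
```

```text
t 6.42 pos [ 0.5442 -0.0284  0.3113] zyaw 0.8 -> 0.8 gap 0.0185 F [ 0.   0.1 -2.3] q [ 51.  24. -65.  98.  22.  73. -18.]
shift [ 0.    -0.005  0.149] turn [ 0.001 -0.004 -0.002] rows 2.0 1.0
```

View pics/w4.png

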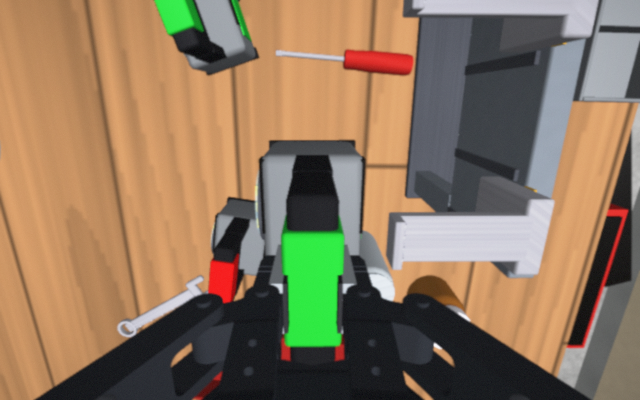

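View pics/s4.png

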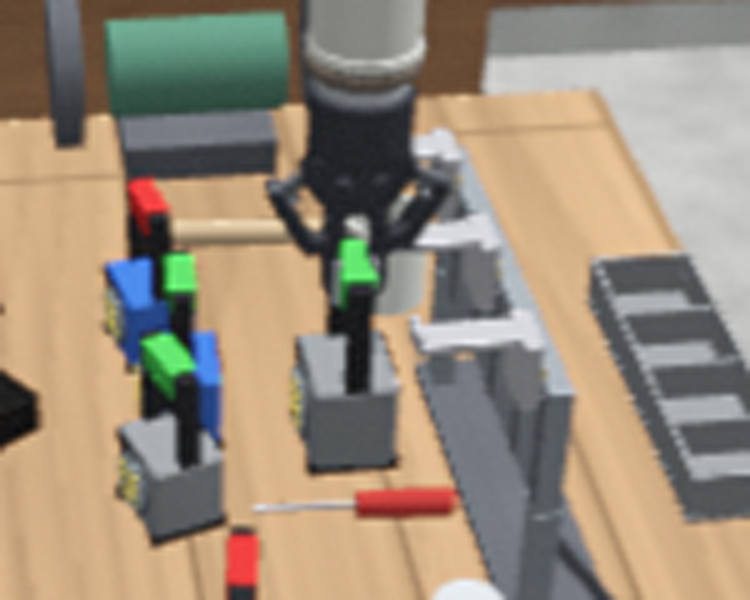

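```bash
python3 - <<'E'
from h import *
d=vision.read_camera("wrist"); save("w4z.png",d["color"],(380,170,560,300),4)
for p in ((391,214),(393,269)): print(at_z(d,*p,.285).round(4))
for p in ((530,215),(530,263)): print(at_z(d,*p,.275).round(4))
# bar position in hand
for v in (228,347): print([at_z(d,u,v,.312+.029).round(4) for u in (285,343)])
E
```

```text
[ 0.588  -0.0139  0.285 ]
[ 0.5921 -0.048   0.285 ]
[ 0.6729 -0.0172  0.275 ]
[ 0.6797 -0.0487  0.275 ]
[array([5.341e-01, 2.000e-04, 3.410e-01]), array([5.559e-01, 4.000e-04, 3.410e-01])]
[array([ 0.5334, -0.0546,  0.341 ]), array([ 0.5582, -0.0542,  0.341 ])]
```

View pics/w4z.png

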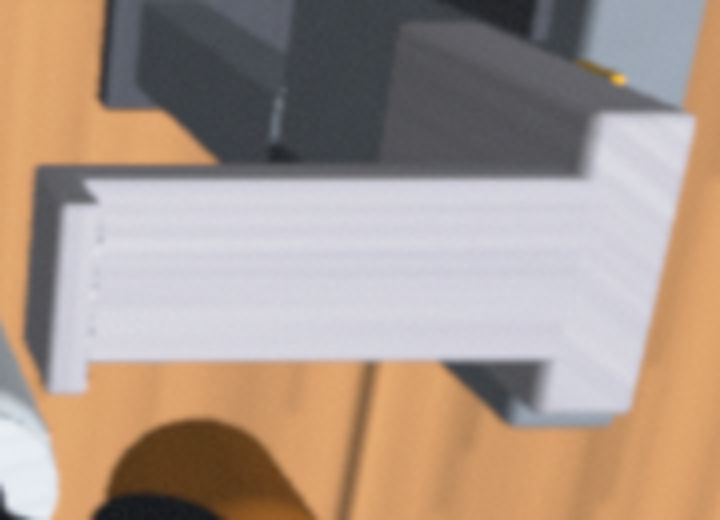

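Call:
{"method": "drive_tool", "body": {"steps": [[1,0,-0.008,0.02,0,0,0],[1,0,-0.008,0.045,0,0,0],[1,0,-0.008,0.07,0,0,0],[1,0,-0.008,0.095,0,0,0],[1,0,-0.008,0.12,0,0,0],[1,0,-0.008,0.14,0,0,0],[1,0,-0.008,0.15,0,0,0],[1,0,-0.008,0.15,0,0,0],[1,0,-0.008,0.15,0,0,0]]}}

```text
time: 7.7
eef_pos: [0.6191, -0.0319, 0.3121]
eef_rot: [-140.9, 89.9, -140.1]
contact_force: [1.3, 0.2, -3.2]
finger_gap: 0.0187
```

```bash
python3 mv.py 0.619 -0.0325 0.29 0.8; python3 - <<'E'
from h import *
d=vision.read_camera("wrist"); save("w5.png",d["color"])
s=vision.read_camera("side"); save("s5.png",s["color"],(290,120,410,220),6)
E
```

```text
t 7.7 pos [ 0.6191 -0.0319  0.3121] zyaw 0.8 -> 0.8 gap 0.0187 F [ 1.3  0.2 -3.2] q [ 42.  32. -60.  87.  28.  78. -20.]
shift [ 0.044 -0.001 -0.   ] turn [-0.    -0.002  0.001] rows 1.0 1.0
```

View pics/w5.png

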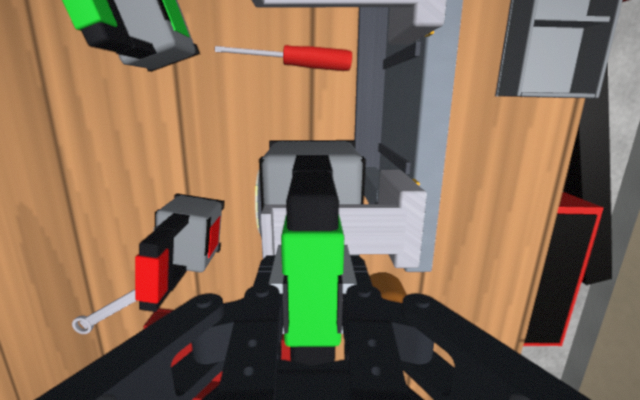

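View pics/s5.png

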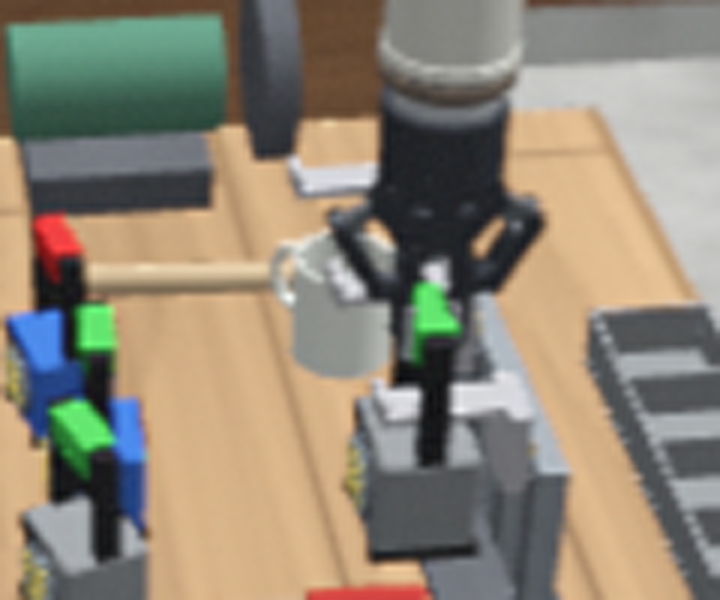

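Call:
{"method": "drive_tool", "body": {"steps": [[1,0.012,-0.001,0,0,0,0],[1,0.024,-0.001,0,0,0,0],[1,0.034,-0.001,0,0,0,0],[1,0.04,-0.001,0,0,0,0],[1,0.044,-0.001,0,0,0,0],[1,0.044,-0.001,0,0,0,0]]}}

```text
time: 8.55
eef_pos: [0.6192, -0.0324, 0.2903]
eef_rot: [-103.4, 90.0, -102.6]
contact_force: [-0.3, 0.3, -1.6]
finger_gap: 0.0187
```

Call:
{"method": "drive_tool", "body": {"steps": [[1,0.002,0,0,0,0,0],[1,0.004,0,0,0,0,0],[1,0.006,0,0,0,0,0],[1,0.006,0,0,0,0,0]]}}

```text
time: 9.05
eef_pos: [0.6193, -0.0324, 0.2875]
eef_rot: [-85.8, 89.9, -85.1]
contact_force: [-3.5, -0.6, 4.5]
finger_gap: 0.0192
```

Call:
{"method": "drive_tool", "body": {"steps": [[1,0.002,0,0,0,0,0],[1,0.004,0,0,0,0,0],[1,0.006,0,0,0,0,0],[1,0.008,0,0,0,0,0],[1,0.008,0,0,0,0,0]]}}

```text
time: 9.68
eef_pos: [0.6193, -0.0324, 0.2833]
eef_rot: [-95.6, 90.0, -94.8]
contact_force: [-2.9, -0.2, 2.5]
finger_gap: 0.0191
```

```bash
python3 mv.py 0.619 -0.0325 0.275 0.8; python3 - <<'E'
from h import *
d=vision.read_camera("wrist"); save("w6.png",d["color"],(220,130,460,300),3.3)
s=vision.read_camera("side"); save("s6.png",s["color"],(290,120,410,220),6)
E
```

```text
t 9.68 pos [ 0.6193 -0.0324  0.2833] zyaw 0.8 -> 0.8 gap 0.0191 F [-2.9 -0.2  2.5] q [ 41.  33. -60.  89.  29.  75. -21.]
shift [ 0.017 -0.    -0.001] turn [-0.001 -0.     0.002] rows 1.0 1.0
```

View pics/w6.png

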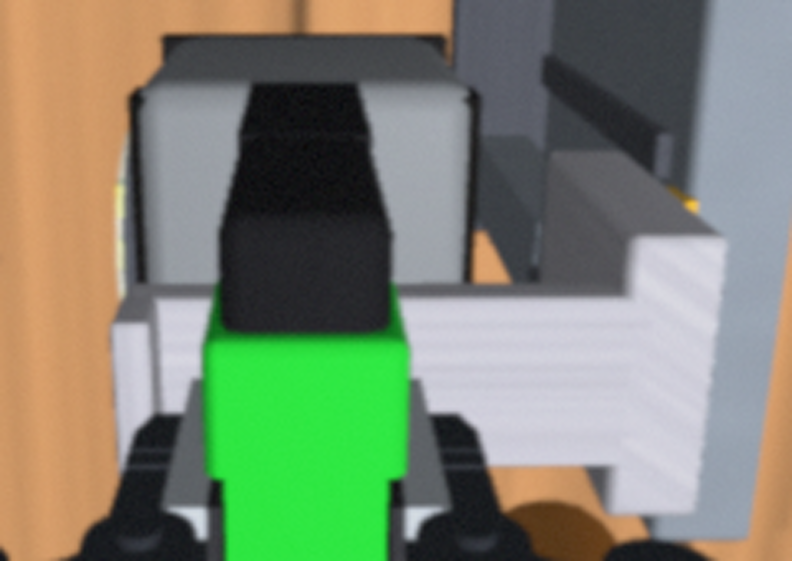

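View pics/s6.png

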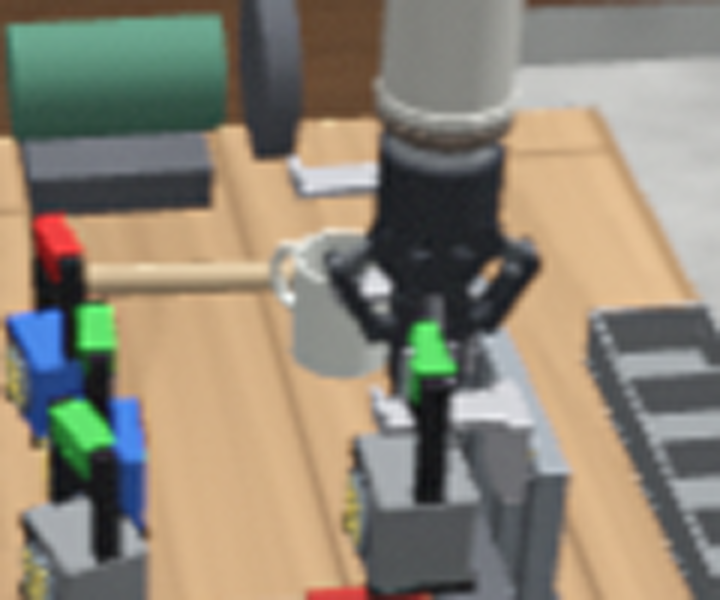

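Call:
{"method": "drive_tool", "body": {"steps": [[1,0.002,0,0,0,0,0],[1,0.004,0,0,0,0,0],[1,0.006,0,0,0,0,0],[1,0.008,0,0,0,0,0],[1,0.01,0,0,0,0,0],[1,0.012,0,0,0,0,0],[1,0.012,0,0,0,0,0]]}}

```text
time: 10.65
eef_pos: [0.6193, -0.0324, 0.2771]
eef_rot: [-100.0, 90.0, -99.2]
contact_force: [-3.0, 0.1, 3.4]
finger_gap: 0.0189
```

Call:
{"method": "drive_tool", "body": {"steps": [[1,0.002,0,0,0,0,0],[1,0.004,0,0,0,0,0],[1,0.006,0,0,0,0,0],[1,0.008,0,0,0,0,0],[1,0.01,0,0,0,0,0],[1,0.01,0,0,0,0,0]]}}

```text
time: 11.4
eef_pos: [0.6193, -0.0324, 0.2719]
eef_rot: [-105.3, 90.0, -104.5]
contact_force: [-2.3, 0.0, 3.2]
finger_gap: 0.019
```

```bash
python3 mv.py 0.619 -0.0325 0.275 0.8; python3 - <<'E'
from h import *
d=vision.read_camera("wrist"); save("w7.png",d["color"],(220,130,460,300),3.3)
s=vision.read_camera("side"); save("s7.png",s["color"],(290,120,410,220),6)
E
```

```text
t 11.4 pos [ 0.6193 -0.0324  0.2719] zyaw 0.8 -> 0.8 gap 0.019 F [-2.3  0.   3.2] q [ 41.  33. -59.  90.  29.  74. -22.]
shift [-0.006 -0.    -0.001] turn [-0.    -0.     0.001] rows 1.0 1.0
```

View pics/w7.png

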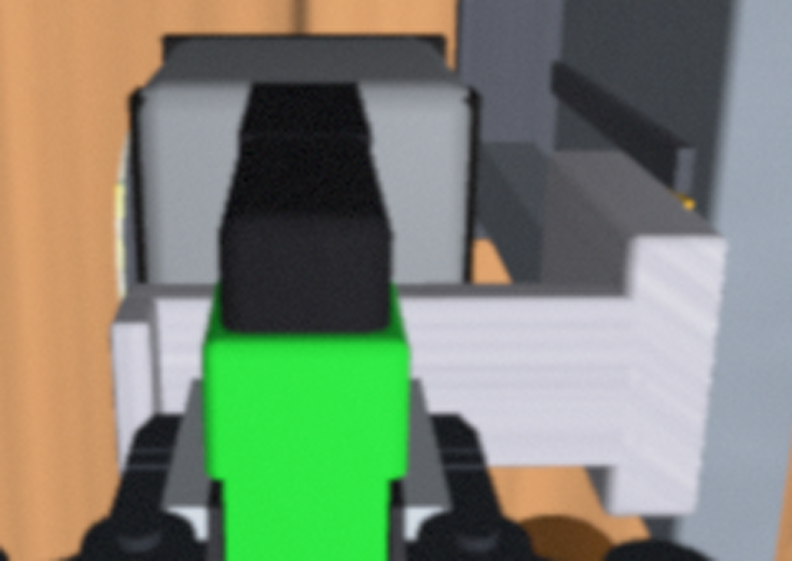

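View pics/s7.png

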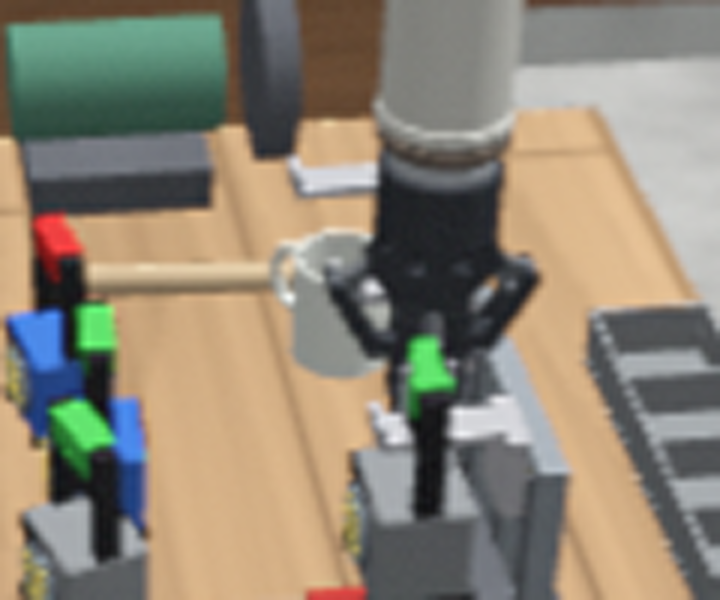

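Call:
{"method": "drive_tool", "body": {"steps": [[1,-0.001,0,0,0,0,0],[0.4,-0.001,0,0,0,0,0],[0.1,-0.001,0,0,0,0,0],[0,-0.001,0,0,0,0,0],[0,-0.001,0,0,0,0,0]]}}

```text
time: 12.12
eef_pos: [0.6194, -0.0324, 0.2725]
eef_rot: [-90.6, 90.0, -89.8]
contact_force: [0.3, -0.4, 0.2]
finger_gap: 0.0429
```

```bash
python3 mv.py 0.619 -0.0325 0.275 0.8; python3 - <<'E'
from h import *
d=vision.read_camera("wrist"); save("w8.png",d["color"],(220,130,460,300),3.3)
E
```

```text
t 12.12 pos [ 0.6194 -0.0324  0.2725] zyaw 0.8 -> 0.8 gap 0.0429 F [ 0.3 -0.4  0.2] q [ 41.  33. -59.  90.  29.  74. -22.]
shift [-0.005 -0.    -0.001] turn [-0.001 -0.     0.001] rows 1.0 1.0
```

View pics/w8.png

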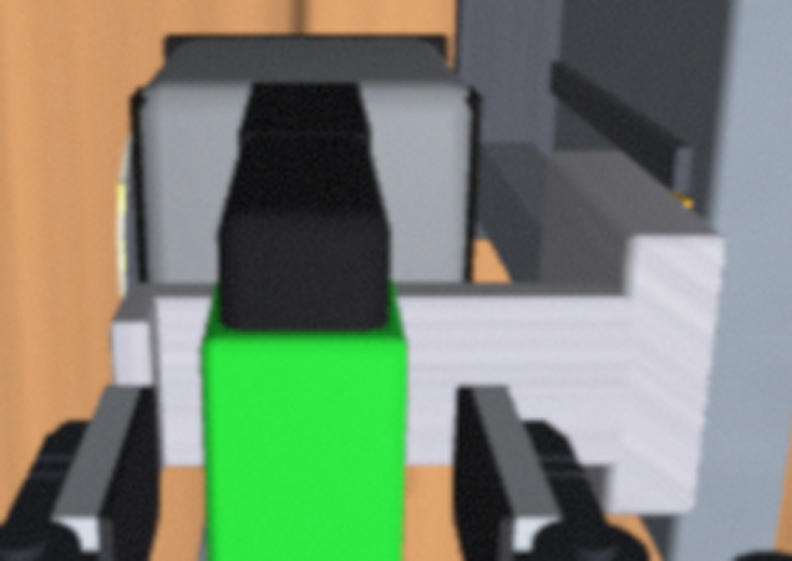

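Call:
{"method": "drive_tool", "body": {"steps": [[0,-0.03,0,0,0,0,0],[0,-0.08,0,0,0,0,0],[0,-0.16,0,0,0,0,0],[-0.3,-0.2,0,-0.05,0,0,0],[-1,-0.2,0.08,-0.14,0.2,0,0],[-1,-0.2,0.17,-0.23,0.4,0,0],[-1,-0.2,0.25,-0.31,0.6,0,0],[-1,-0.18,0.31,-0.38,0.6,0,0],[-1,-0.15,0.31,-0.383,0.6,0,0],[-1,-0.15,0.31,-0.383,0.6,0,0]]}}

```text
time: 13.42
eef_pos: [0.4256, 0.1194, 0.3473]
eef_rot: [-73.8, 89.9, -90.1]
contact_force: [-0.3, 0.9, 1.1]
finger_gap: 0.0855
```

```bash
cat > look.py <<'E'
from h import *
import sys
from seg import lamps
t=vision.read_camera("top"); w=vision.read_camera("wrist"); s=vision.read_camera("side")
print("TOP"); [print(*o) for o in lamps(t,roi=(180,170,480,260))]
print("WR"); [print(*o) for o in lamps(w,roi=(0,0,640,400))]
n=sys.argv[1]; save(f"w{n}.png",w["color"]); save(f"t{n}.png",t["color"],(180,100,480,290),2.6); save(f"s{n}.png",s["color"],(230,120,410,280),4)
E
python3 look.py 9; python3 mv.py 0.4275 0.1235 0.132 18.7
```

```text
TOP
R [442.9 200.5] [ 0.4815 -0.329 ] 83.7 128 245 3160
R [377.1 212.1] [ 0.4498 -0.1342] -8.5 54 22 137
R [206.4 219.9] [0.4337 0.3668] 12.6 22 54 128
WR
G [300.2  44.3] [0.4513 0.2395] -3.4 52 23 1516
G [313.1 170.2] [0.4293 0.123 ] 18.3 24 52 1174
G [626.9 340.8] [ 0.743  -0.1959] 1.3 30 93 1455
R [451.2 130.8] [0.5718 0.1224] 85.5 17 60 990
R [389.7 358.9] [ 0.453  -0.1346] -2.9 55 26 631
t 13.57 pos [0.4268 0.1194 0.3479] zyaw -16.5 -> 18.7 gap 0.0854 F [ 1.  -0.9 -0.6] q [ 51.   3. -71. 107.   3.  72. -37.]
shift [ 0.432  0.008 -0.001] turn [-1.228  0.    -0.002] rows 4.0 4.0
```

View pics/w9.png

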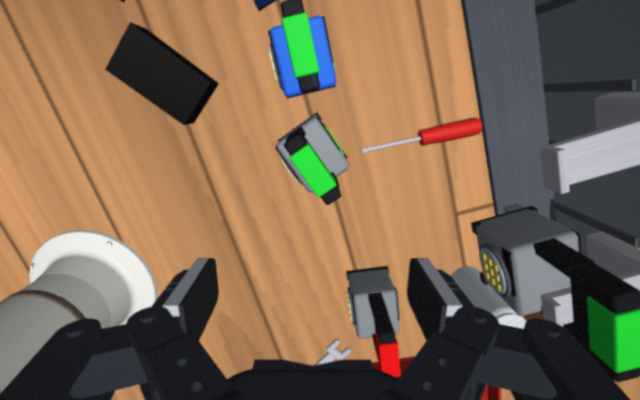

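View pics/t9.png

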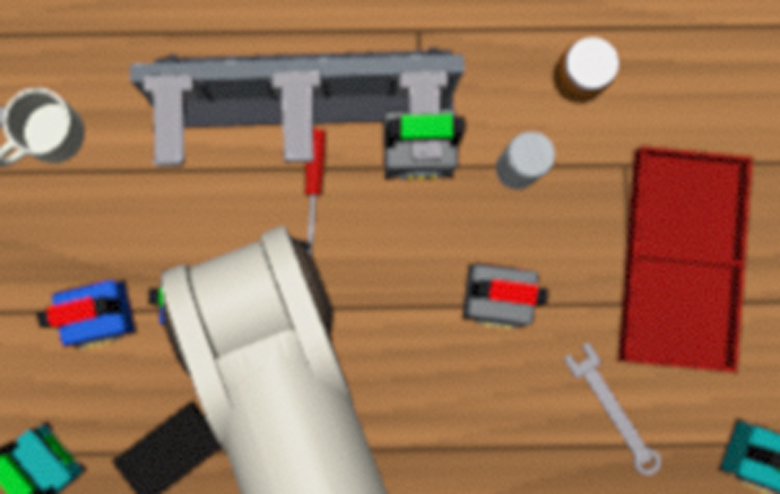

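View pics/s9.png

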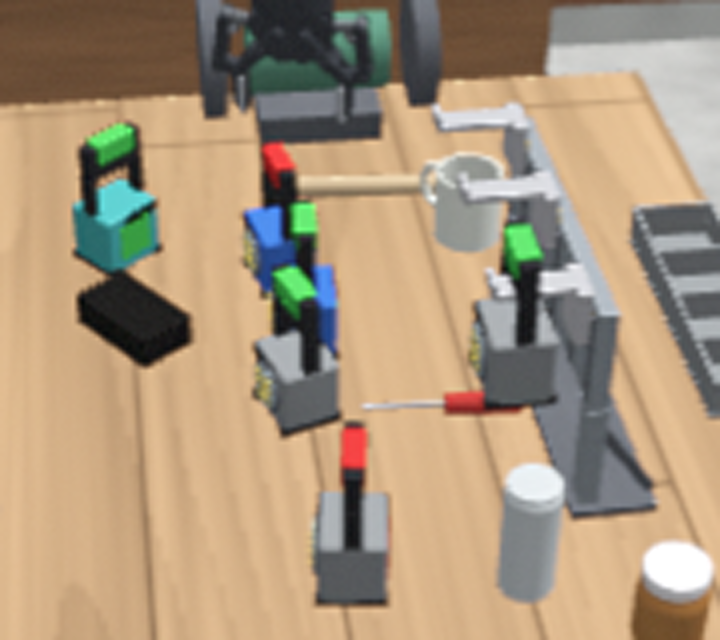

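Call:
{"method": "drive_tool", "body": {"steps": [[-1,0,0.004,0.001,-0.35,0,0],[-1,0,0.008,0.002,-0.7,0,0],[-1,0.08,0.008,0.002,-1,0,0],[-1,0.16,0.008,0.002,-1,0,0],[-1,0.2,0.008,0.002,-1,0,0],[-1,0.2,0.008,0.002,-1,0,0]]}}

```text
time: 14.32
eef_pos: [0.4285, 0.1228, 0.2468]
eef_rot: [125.6, 89.7, 137.8]
contact_force: [-0.2, 0.3, 0.8]
finger_gap: 0.0853
```

```bash
python3 look.py 10; python3 mv.py 0.4275 0.1235 0.132 18.5
```

```text
TOP
R [442.8 200.4] [ 0.4817 -0.3289] 83.8 127 245 3154
R [377.1 212.1] [ 0.4498 -0.1342] -8.5 54 22 137
R [206.3 219.9] [0.4336 0.3669] 12.8 22 54 129
WR
G [383.3  42.9] [0.4513 0.2397] -4.3 52 24 3156
G [310.5 205. ] [0.4285 0.123 ] 18.3 23 52 2081
R [463.4 224.1] [0.5443 0.1325] 85.1 15 54 1246
t 14.47 pos [0.43   0.1234 0.249 ] zyaw 12.1 -> 18.5 gap 0.0856 F [-0.7  0.7  0.2] q [ 44.  14. -71. 115.  16.  61. -22.]
shift [ 0.234  0.001 -0.005] turn [-0.222  0.004 -0.004] rows 2.0 1.0
```

Call:
{"method": "drive_tool", "body": {"steps": [[-1,0.05,0,-0.004,-0.222,0,0],[-1,0.13,0,-0.004,-0.222,0,0],[-1,0.2,0,-0.004,-0.222,0,0],[-1,0.225,0,-0.004,-0.222,0,0],[-1,0.234,0,-0.004,-0.222,0,0],[-1,0.234,0,-0.004,-0.222,0,0],[-1,0.234,0,-0.004,-0.222,0,0]]}}

```text
time: 15.35
eef_pos: [0.4291, 0.1235, 0.1331]
eef_rot: [15.3, 89.8, 33.8]
contact_force: [0.5, -0.3, -0.8]
finger_gap: 0.0853
```

```bash
python3 look.py 11; python3 mv.py 0.428 0.123 0.132 18.4
```

```text
TOP
G [249.1 213.9] [0.4496 0.2416] 0.1 50 21 119
R [442.9 200.3] [ 0.482  -0.3291] 83.9 128 245 3169
R [377.1 212.1] [ 0.4498 -0.1342] -8.5 54 22 137
R [206.3 219.9] [0.4336 0.3669] 12.8 22 54 129
WR
G [481.1  43.3] [0.4514 0.2281] -23.3 33 23 6862
G [309.8 293.3] [0.4283 0.1232] 18.2 24 53 6652
R [505.3 290.1] [0.5028 0.1496] 84.5 11 40 2137
t 15.5 pos [0.4287 0.1233 0.1326] zyaw 18.5 -> 18.4 gap 0.0852 F [0.7 0.5 0.1] q [ 32.  26. -61. 121.  30.  49. -28.]
shift [ 0.001 -0.    -0.001] turn [ 0.003  0.006 -0.002] rows 1.0 1.0
```

View pics/w11.png

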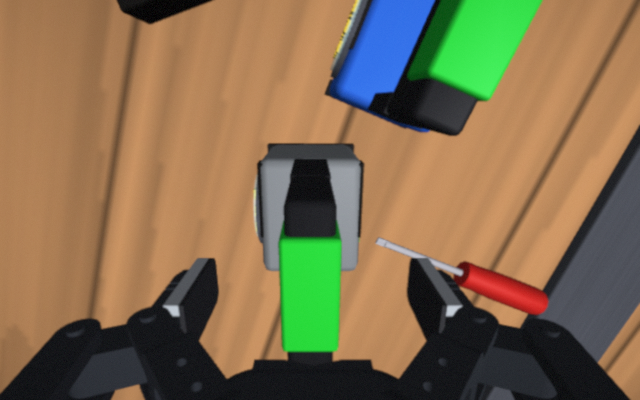

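Call:
{"method": "drive_tool", "body": {"steps": [[0.3,0,0,0,0,0,0],[1,0,0,0,0,0,0],[1,0,0,0,0,0,0],[1,0,0,0,0,0,0],[1,0,0,0,0,0,0],[1,-0.04,0,0,0,0,0],[1,-0.12,0,0,0,0,0],[1,-0.2,0,0,0,0,0],[1,-0.28,0,0,0,0,0],[1,-0.34,0,0,0,0,0],[1,-0.36,0,0,0,0,0],[1,-0.36,0,0,0,0,0]]}}

```text
time: 17.0
eef_pos: [0.4281, 0.1223, 0.3121]
eef_rot: [5.5, 89.8, 24.0]
contact_force: [1.2, -0.0, -2.9]
finger_gap: 0.0191
```

```bash
python3 mv.py 0.545 0.102 0.312 0.8
```

```text
t 17.0 pos [0.4281 0.1223 0.3121] zyaw 18.4 -> 0.8 gap 0.0191 F [ 1.2 -0.  -2.9] q [ 53.   9. -77. 110.   9.  68.  -9.]
shift [ 0.001 -0.112  0.209] turn [ 0.615  0.006 -0.002] rows 2.0 2.0
```

Call:
{"method": "drive_tool", "body": {"steps": [[1,0,-0.03,0.05,0.2,0,0],[1,0,-0.07,0.11,0.4,0,0],[1,0,-0.1,0.17,0.615,0.006,0],[1,0,-0.112,0.205,0.615,0.006,0],[1,0,-0.112,0.205,0.615,0.006,0],[1,0,-0.112,0.205,0.615,0.006,0]]}}

```text
time: 17.75
eef_pos: [0.5416, 0.1021, 0.3108]
eef_rot: [164.4, 89.8, 165.3]
contact_force: [-0.3, 0.2, -4.0]
finger_gap: 0.0192
```

```bash
python3 mv.py 0.619 0.102 0.312 0.8; python3 look.py 12 >/dev/null; python3 - <<'E'
from h import *
d=vision.read_camera("wrist"); save("w12z.png",d["color"],(380,170,560,300),4)
E
```

```text
t 17.75 pos [0.5416 0.1021 0.3108] zyaw 0.9 -> 0.8 gap 0.0192 F [-0.3  0.2 -4. ] q [ 35.  24. -63.  97.  22.  73. -32.]
shift [-0.003 -0.003  0.155] turn [ 0.004 -0.007 -0.002] rows 2.0 1.0
```

View pics/w12.png

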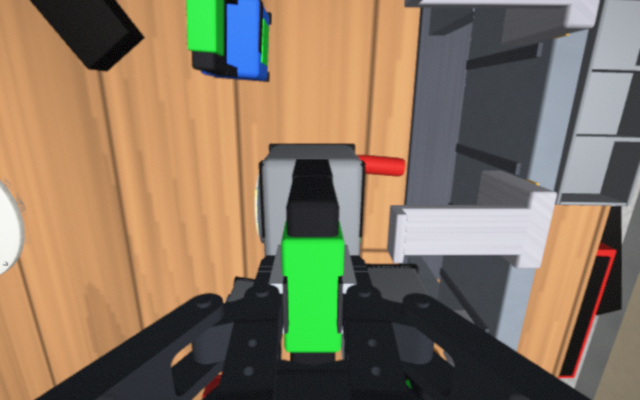

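View pics/w12z.png

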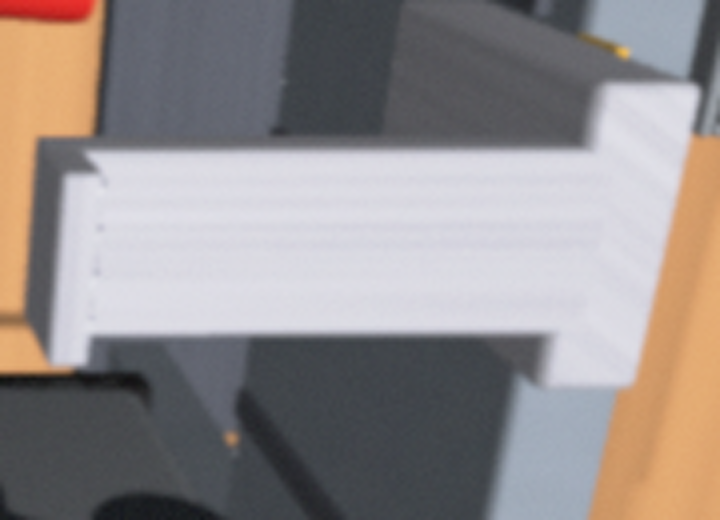

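Call:
{"method": "drive_tool", "body": {"steps": [[1,-0.002,0.004,0.02,0,-0.007,0],[1,-0.002,0.004,0.045,0,-0.007,0],[1,-0.002,0.004,0.07,0,-0.007,0],[1,-0.002,0.004,0.095,0,-0.007,0],[1,-0.002,0.004,0.12,0,-0.007,0],[1,-0.002,0.004,0.14,0,-0.007,0],[1,-0.002,0.004,0.149,0,-0.007,0],[1,-0.002,0.004,0.149,0,-0.007,0],[1,-0.002,0.004,0.149,0,-0.007,0]]}}

```text
time: 19.08
eef_pos: [0.6165, 0.1048, 0.3134]
eef_rot: [-3.8, 89.8, -2.9]
contact_force: [-0.0, 0.7, -3.6]
finger_gap: 0.0187
```

```bash
python3 mv.py 0.616 0.104 0.29 0.8; python3 look.py 13 >/dev/null
```

```text
t 19.07 pos [0.6165 0.1048 0.3134] zyaw 0.9 -> 0.8 gap 0.0187 F [-0.   0.7 -3.6] q [ 28.  31. -59.  86.  27.  78. -32.]
shift [ 0.047 -0.002 -0.001] turn [0.002 0.006 0.   ] rows 1.0 1.0
```

View pics/w13.png

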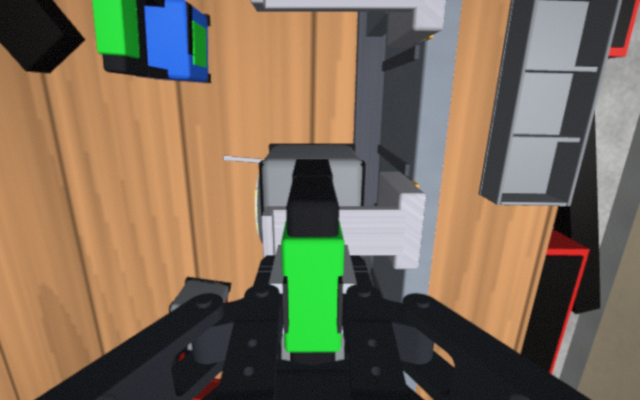

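View pics/s13.png

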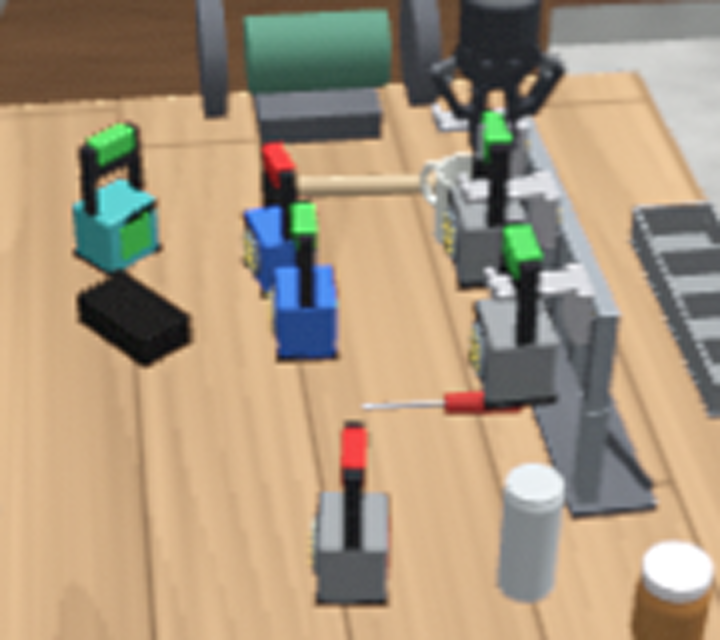

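Call:
{"method": "drive_tool", "body": {"steps": [[1,0.012,-0.002,0,0,0,0],[1,0.024,-0.002,0,0,0,0],[1,0.034,-0.002,0,0,0,0],[1,0.04,-0.002,0,0,0,0],[1,0.045,-0.002,0,0,0,0],[1,0.045,-0.002,0,0,0,0]]}}

```text
time: 19.98
eef_pos: [0.6167, 0.1036, 0.2908]
eef_rot: [-5.9, 89.8, -5.0]
contact_force: [-0.6, 0.2, -3.6]
finger_gap: 0.0188
```

Call:
{"method": "drive_tool", "body": {"steps": [[1,0.002,0,0,0,0,0],[1,0.004,0,0,0,0,0],[1,0.006,0,0,0,0,0],[1,0.008,0,0,0,0,0],[1,0.008,0,0,0,0,0]]}}

```text
time: 20.6
eef_pos: [0.6168, 0.1037, 0.2871]
eef_rot: [-3.7, 89.8, -2.8]
contact_force: [-2.1, -1.9, 3.5]
finger_gap: 0.0193
```

Call:
{"method": "drive_tool", "body": {"steps": [[1,0.002,0,0,0,0,0],[1,0.004,0,0,0,0,0],[1,0.006,0,0,0,0,0],[1,0.008,0,0,0,0,0],[1,0.01,0,0,0,0,0],[1,0.012,0,0,0,0,0],[1,0.012,0,0,0,0,0]]}}

```text
time: 21.48
eef_pos: [0.6168, 0.1037, 0.281]
eef_rot: [-4.0, 89.8, -3.1]
contact_force: [-2.1, -1.0, 2.6]
finger_gap: 0.0189
```

```bash
python3 mv.py 0.616 0.104 0.273 0.8; python3 - <<'E'
from h import *
d=vision.read_camera("wrist"); save("w14.png",d["color"],(220,130,460,300),3.3)
E
```

```text
t 21.48 pos [0.6168 0.1037 0.281 ] zyaw 0.9 -> 0.8 gap 0.0189 F [-2.1 -1.   2.6] q [ 28.  33. -58.  89.  29.  74. -33.]
shift [ 0.016  0.001 -0.002] turn [0.002 0.007 0.   ] rows 1.0 1.0
```

View pics/w14.png

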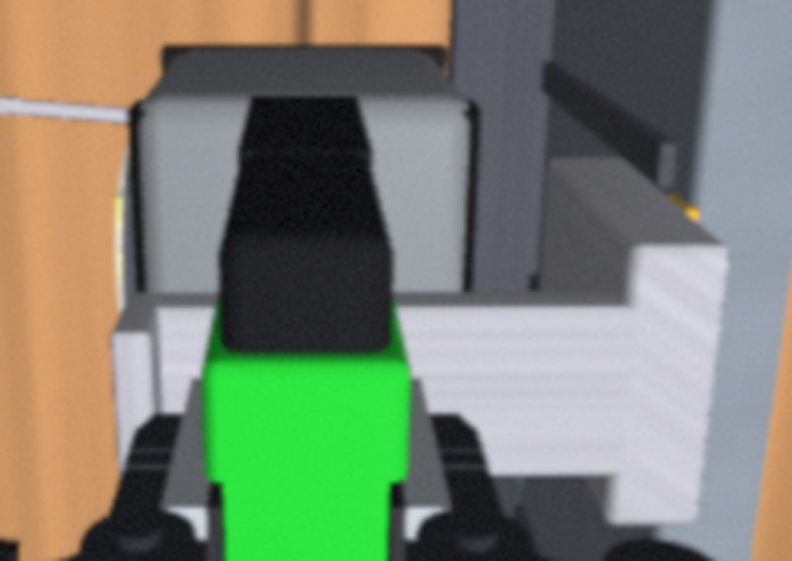

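Sliding steadily; pull on to about 16 mm.

Call:
{"method": "drive_tool", "body": {"steps": [[1,0.002,0,0,0,0,0],[1,0.004,0,0,0,0,0],[1,0.006,0,0,0,0,0],[1,0.008,0,0,0,0,0],[1,0.01,0,0,0,0,0],[1,0.012,0,0,0,0,0],[1,0.014,0,0,0,0,0],[1,0.016,0,0,0,0,0],[1,0.018,0,0,0,0,0],[1,0.018,0,0,0,0,0]]}}

```text
time: 22.78
eef_pos: [0.6168, 0.1037, 0.2718]
eef_rot: [-2.4, 89.8, -1.5]
contact_force: [-1.5, 0.0, 2.9]
finger_gap: 0.0193
```

```bash
python3 - <<'E'
from h import *
d=vision.read_camera("wrist"); save("w15.png",d["color"],(220,130,460,300),3.3)
E
```

```text
(no output)
```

View pics/w15.png

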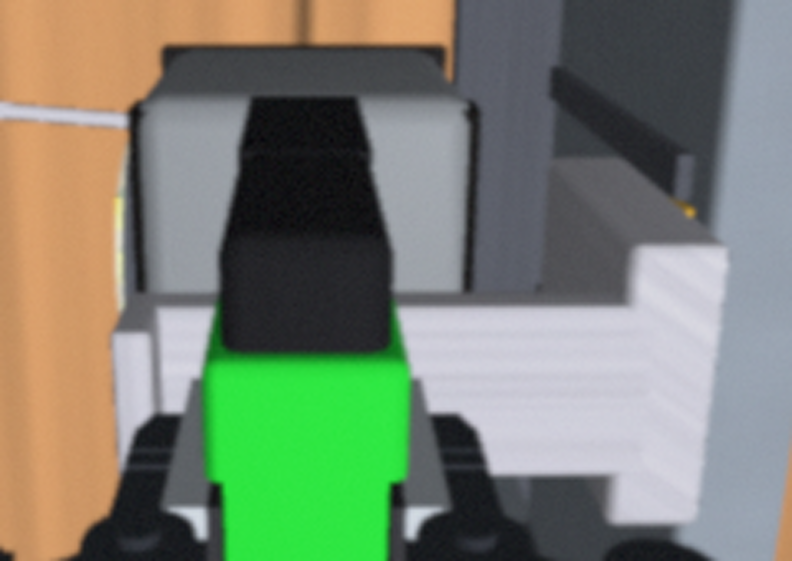

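Call:
{"method": "drive_tool", "body": {"steps": [[1,-0.001,0,0,0,0,0],[0.4,-0.001,0,0,0,0,0],[0.1,-0.001,0,0,0,0,0],[0,-0.001,0,0,0,0,0],[0,-0.001,0,0,0,0,0],[0,-0.03,0,0,0,0,0],[0,-0.08,0,0,0,0,0],[0,-0.16,0,0,0,0,0],[-0.3,-0.2,0,-0.05,0,0,0],[-1,-0.2,0.05,-0.12,0,0,0],[-1,-0.2,0.12,-0.2,0.1,0,0],[-1,-0.2,0.19,-0.28,0.1,0,0]]}}

```text
time: 24.32
eef_pos: [0.4739, 0.198, 0.3724]
eef_rot: [3.1, 89.7, 1.0]
contact_force: [0.5, 0.0, 0.4]
finger_gap: 0.0854
```

```bash
python3 look.py 16; python3 mv.py 0.4505 0.240 0.22 -3
```

```text
TOP
R [442.8 200.4] [ 0.4818 -0.3289] 83.9 127 245 3149
R [377.1 212.1] [ 0.4498 -0.1342] -8.5 54 22 137
R [202.7 221. ] [0.4307 0.3774] 1.9 23 34 78
WR
G [295.1 137.9] [0.4514 0.2393] -3.4 52 23 1045
G [508.8 312.4] [0.7166 0.011 ] 42.9 40 42 708
R [277.1  17.7] [0.4386 0.3554] 17.9 22 35 860
R [400.7 214.5] [0.5693 0.1491] -84.4 17 59 416
R [605.8 291.4] [0.8369 0.0366] 2.3 18 144 364
t 24.48 pos [0.4729 0.1996 0.373 ] zyaw -1.6 -> -3.0 gap 0.0853 F [ 0.4 -0.5 -0.9] q [ 31.  15. -68.  97.  15.  78. -41.]
shift [ 0.306  0.08  -0.049] turn [0.047 0.013 0.002] rows 3.0 1.0
```

View pics/w16.png

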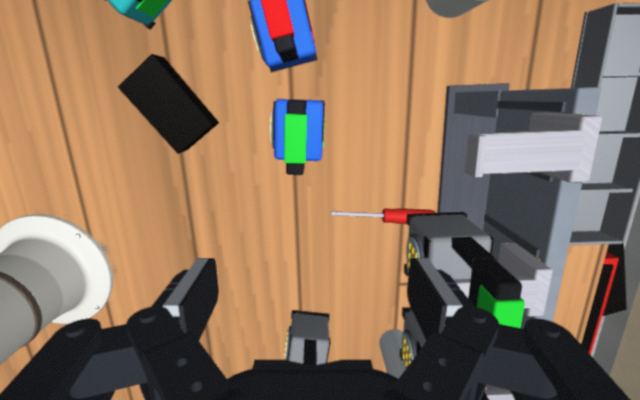

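View pics/s16.png

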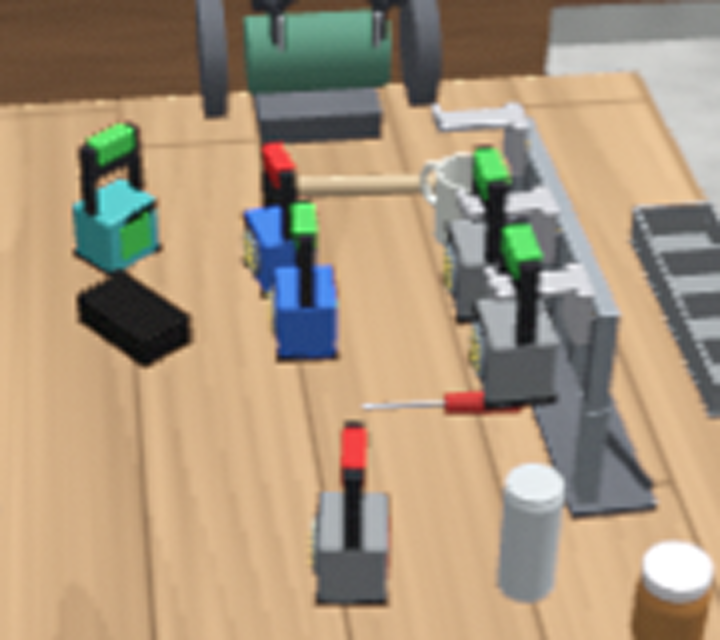

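Call:
{"method": "drive_tool", "body": {"steps": [[-1,0.05,0.05,-0.03,0.047,0.01,0],[-1,0.12,0.08,-0.046,0.047,0.01,0],[-1,0.2,0.08,-0.046,0.047,0.01,0],[-1,0.28,0.08,-0.046,0.047,0.01,0],[-1,0.36,0.08,-0.046,0.047,0.01,0],[-1,0.43,0.08,-0.046,0.047,0.01,0],[-1,0.47,0.08,-0.046,0.047,0.01,0],[-1,0.482,0.08,-0.046,0.047,0.01,0],[-1,0.482,0.08,-0.046,0.047,0.01,0]]}}

```text
time: 25.6
eef_pos: [0.4533, 0.2403, 0.1324]
eef_rot: [-14.5, 89.9, -17.5]
contact_force: [-0.4, 0.3, -0.5]
finger_gap: 0.0855
```

```bash
python3 look.py 17; python3 mv.py 0.4505 0.240 0.132 -3
```

```text
TOP
R [442.9 200.3] [ 0.482 -0.329] 83.7 127 245 3160
R [377.1 212.1] [ 0.4498 -0.1342] -8.5 54 22 137
WR
G [304.9 296.7] [0.4509 0.2394] -3.7 54 24 6577
R [248.   11.4] [0.4394 0.3429] -86.8 9 25 1736
R [513.9 323.8] [0.5375 0.2215] 78.6 3 10 100
t 25.75 pos [0.4535 0.2404 0.133 ] zyaw -3.0 -> -3.0 gap 0.0856 F [ 0.6  0.  -0.4] q [ 13.  31. -56. 113.  32.  53. -62.]
shift [ 0.002 -0.001 -0.006] turn [0.    0.007 0.001] rows 1.0 1.0
```

View pics/w17.png

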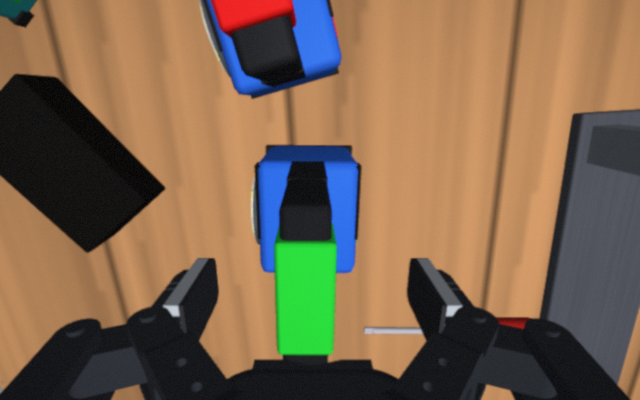

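Call:
{"method": "drive_tool", "body": {"steps": [[-0.3,0,-0.001,-0.005,0,0,0],[0.3,0,-0.001,-0.005,0,0,0],[1,0,-0.001,-0.005,0,0,0],[1,0,-0.001,-0.005,0,0,0],[1,0,-0.001,-0.005,0,0,0],[1,0,-0.001,-0.005,0,0,0],[1,-0.04,0,-0.005,0,0,0],[1,-0.12,0,-0.005,0,0,0],[1,-0.2,0,-0.005,0,0,0],[1,-0.28,0,-0.005,0,0,0],[1,-0.34,0,-0.005,0,0,0],[1,-0.36,0,-0.005,0,0,0]]}}

```text
time: 27.25
eef_pos: [0.4509, 0.2413, 0.3152]
eef_rot: [4.0, 89.6, 1.0]
contact_force: [-0.3, -0.3, -3.6]
finger_gap: 0.0188
```

```bash
python3 mv.py 0.543 0.236 0.312 0.8
```

```text
t 27.25 pos [0.4509 0.2413 0.3152] zyaw -3.0 -> 0.8 gap 0.0188 F [-0.3 -0.3 -3.6] q [ 24.  18. -67. 102.  18.  71. -50.]
shift [ 0.008 -0.001  0.185] turn [-0.132  0.013 -0.   ] rows 2.0 1.0
```

Call:
{"method": "drive_tool", "body": {"steps": [[1,0.005,0,0.05,-0.132,0.012,0],[1,0.007,0,0.11,-0.132,0.012,0],[1,0.007,0,0.16,-0.132,0.012,0],[1,0.007,0,0.182,-0.132,0.012,0],[1,0.007,0,0.182,-0.132,0.012,0],[1,0.007,0,0.182,-0.132,0.012,0]]}}

```text
time: 28.0
eef_pos: [0.5405, 0.237, 0.3122]
eef_rot: [151.8, 90.0, 152.7]
contact_force: [0.7, -0.2, -3.0]
finger_gap: 0.0194
```

```bash
python3 mv.py 0.6145 0.238 0.312 0.8; python3 look.py 18 >/dev/null; python3 - <<'E'
from h import *
d=vision.read_camera("wrist"); save("w18z.png",d["color"],(380,170,560,300),4)
E
```

```text
t 28.0 pos [0.5405 0.237  0.3122] zyaw 0.9 -> 0.8 gap 0.0194 F [ 0.7 -0.2 -3. ] q [ 18.  28. -62.  91.  26.  76. -46.]
shift [ 0.    -0.     0.148] turn [ 0.003 -0.    -0.   ] rows 2.0 1.0
```

View pics/w18.png

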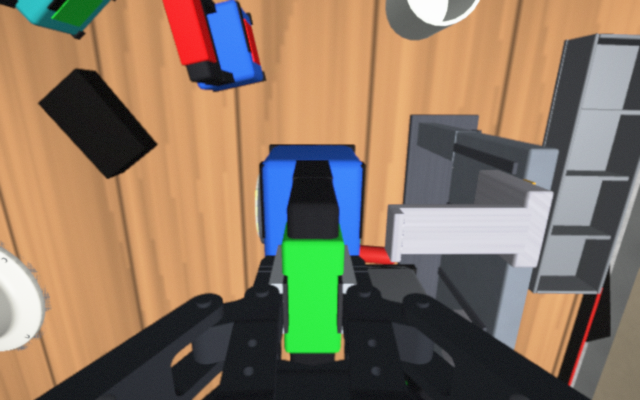

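View pics/w18z.png

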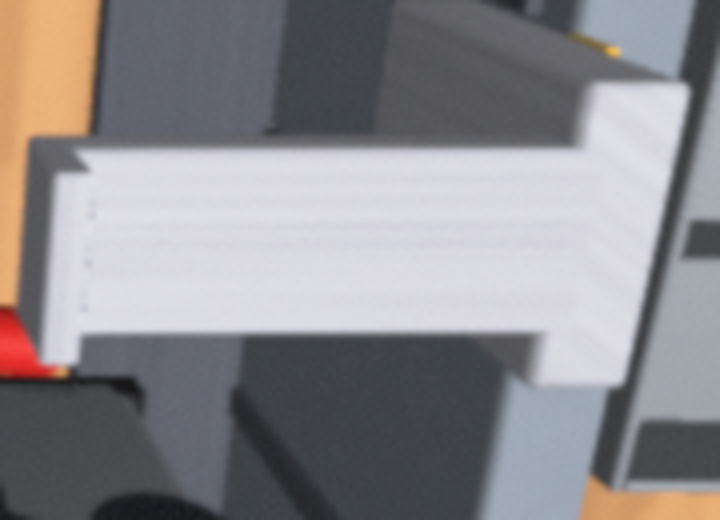

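Call:
{"method": "drive_tool", "body": {"steps": [[1,-0.001,0.004,0.02,0,0,0],[1,-0.001,0.004,0.045,0,0,0],[1,-0.001,0.004,0.07,0,0,0],[1,-0.001,0.004,0.095,0,0,0],[1,-0.001,0.004,0.12,0,0,0],[1,-0.001,0.004,0.138,0,0,0],[1,-0.001,0.004,0.146,0,0,0],[1,-0.001,0.004,0.146,0,0,0],[1,-0.001,0.004,0.146,0,0,0]]}}

```text
time: 29.32
eef_pos: [0.6137, 0.24, 0.3133]
eef_rot: [-14.5, 89.9, -13.7]
contact_force: [0.5, 0.3, -2.0]
finger_gap: 0.0189
```

```bash
python3 mv.py 0.6135 0.239 0.29 0.8; python3 look.py 19 >/dev/null
```

```text
t 29.32 pos [0.6137 0.24   0.3133] zyaw 0.9 -> 0.8 gap 0.0189 F [ 0.5  0.3 -2. ] q [ 13.  35. -58.  81.  30.  80. -44.]
shift [ 0.047 -0.002 -0.001] turn [0.002 0.002 0.001] rows 1.0 1.0
```

View pics/w19.png

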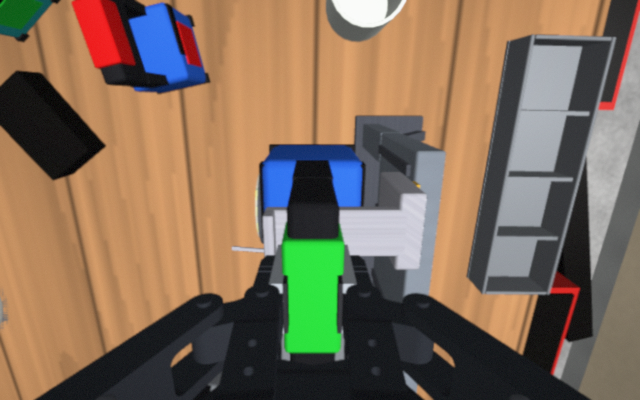

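Call:
{"method": "drive_tool", "body": {"steps": [[1,0.012,-0.002,0,0,0,0],[1,0.024,-0.002,0,0,0,0],[1,0.034,-0.002,0,0,0,0],[1,0.04,-0.002,0,0,0,0],[1,0.045,-0.002,0,0,0,0],[1,0.045,-0.002,0,0,0,0]]}}

```text
time: 30.22
eef_pos: [0.6139, 0.2388, 0.2906]
eef_rot: [-24.0, 89.9, -23.2]
contact_force: [-0.6, -0.9, -2.7]
finger_gap: 0.0191
```

Call:
{"method": "drive_tool", "body": {"steps": [[1,0.002,0,0,0,0,0],[1,0.004,0,0,0,0,0],[1,0.006,0,0,0,0,0],[1,0.008,0,0,0,0,0],[1,0.008,0,0,0,0,0]]}}

```text
time: 30.85
eef_pos: [0.614, 0.239, 0.2869]
eef_rot: [-3.7, 89.9, -2.9]
contact_force: [-1.6, -0.8, 4.0]
finger_gap: 0.0191
```

Call:
{"method": "drive_tool", "body": {"steps": [[1,0.002,0,0,0,0,0],[1,0.004,0,0,0,0,0],[1,0.006,0,0,0,0,0],[1,0.008,0,0,0,0,0],[1,0.01,0,0,0,0,0],[1,0.012,0,0,0,0,0],[1,0.012,0,0,0,0,0]]}}

```text
time: 31.72
eef_pos: [0.614, 0.2389, 0.2807]
eef_rot: [-2.0, 89.9, -1.2]
contact_force: [-1.0, -0.9, 2.4]
finger_gap: 0.0193
```

```bash
python3 - <<'E'
from h import *
d=vision.read_camera("wrist"); save("w20.png",d["color"],(220,130,460,300),3.3)
E
```

Call:
{"method": "drive_tool", "body": {"steps": [[1,0.002,0,0,0,0,0],[1,0.004,0,0,0,0,0],[1,0.006,0,0,0,0,0],[1,0.008,0,0,0,0,0],[1,0.01,0,0,0,0,0],[1,0.012,0,0,0,0,0],[1,0.014,0,0,0,0,0],[1,0.016,0,0,0,0,0],[1,0.018,0,0,0,0,0],[1,0.018,0,0,0,0,0]]}}

```text
time: 33.02
eef_pos: [0.6141, 0.239, 0.2715]
eef_rot: [0.5, 89.9, 1.4]
contact_force: [-1.9, -0.4, 3.0]
finger_gap: 0.0191
```

```bash
python3 - <<'E'
from h import *
d=vision.read_camera("wrist"); save("w21.png",d["color"],(220,130,460,300),3.3)
E
```

View pics/w20.png

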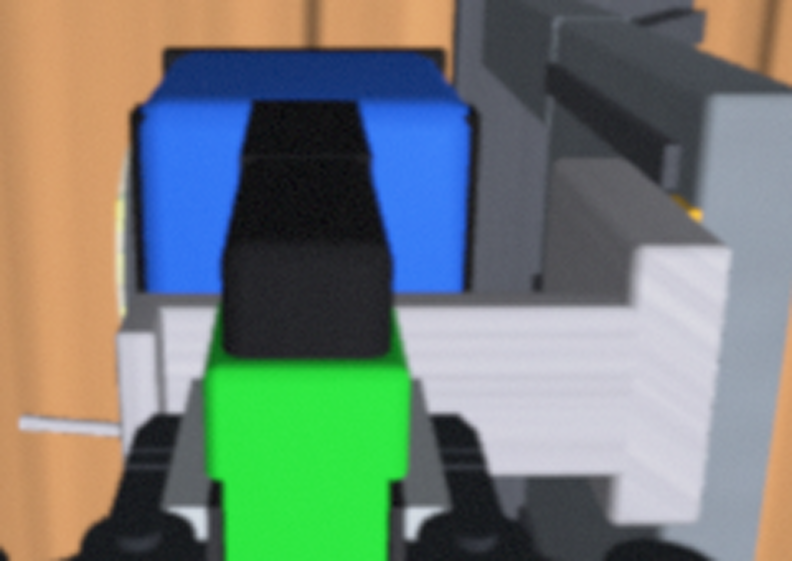

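View pics/w21.png

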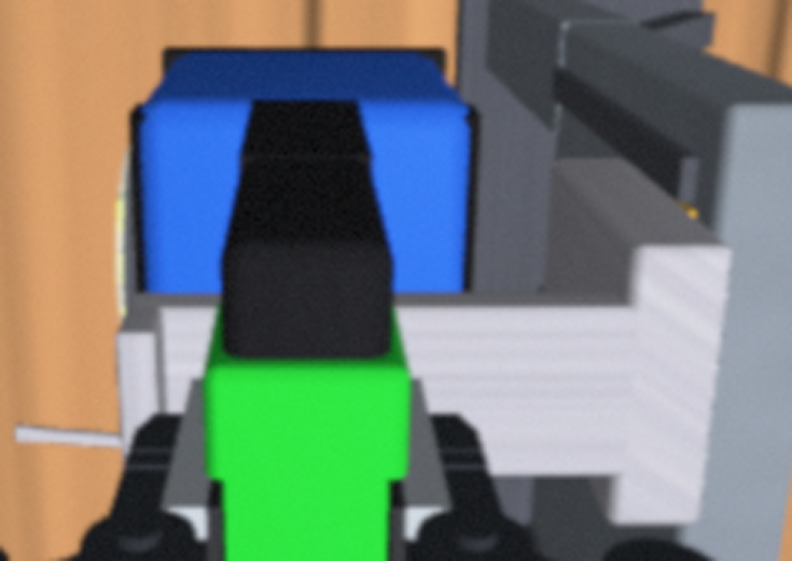

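Call:
{"method": "drive_tool", "body": {"steps": [[1,-0.001,0,0,0,0,0],[0.4,-0.001,0,0,0,0,0],[0.1,-0.001,0,0,0,0,0],[0,-0.001,0,0,0,0,0],[0,-0.001,0,0,0,0,0],[0,-0.03,0,0,0,0,0],[0,-0.08,0,0,0,0,0],[0,-0.16,0,0,0,0,0],[-0.3,-0.2,0,-0.05,0,0,0],[-1,-0.2,0.05,-0.12,-0.1,0,0],[-1,-0.2,0.12,-0.2,-0.2,0,0],[-1,-0.2,0.19,-0.28,-0.3,0,0]]}}

```text
time: 34.58
eef_pos: [0.4713, 0.3329, 0.3727]
eef_rot: [4.0, 89.8, 13.5]
contact_force: [2.0, 0.7, 0.2]
finger_gap: 0.0856
```

```bash
python3 look.py 22; python3 mv.py 0.4336 0.366 0.22 12.8
```

```text
TOP
R [442.7 201.1] [ 0.4797 -0.3285] 84.3 126 236 3084
R [364.4 216.6] [ 0.437  -0.0964] -12.7 53 22 134
WR
G [117.8  42.2] [0.2509 0.4325] -50.0 52 24 1351
G [177.   79.6] [0.3114 0.4074] -50.3 34 3 82
R [291.3 142.3] [0.4369 0.3648] 12.5 23 53 1031
R [371.9 302.3] [0.5687 0.1853] 81.4 19 54 485
t 34.73 pos [0.4693 0.3351 0.3734] zyaw 9.9 -> 12.8 gap 0.0853 F [ 0.2 -1.3 -0.3] q [ 10.  25. -66.  88.  23.  82. -48.]
shift [ 0.307  0.073 -0.061] turn [-0.102  0.007 -0.001] rows 3.0 1.0
```

View pics/w22.png

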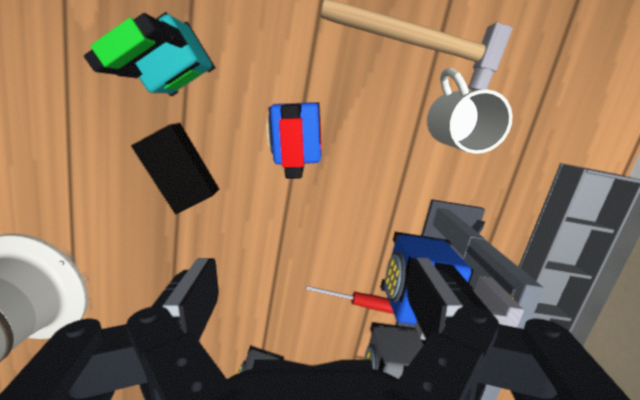

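View pics/s22.png

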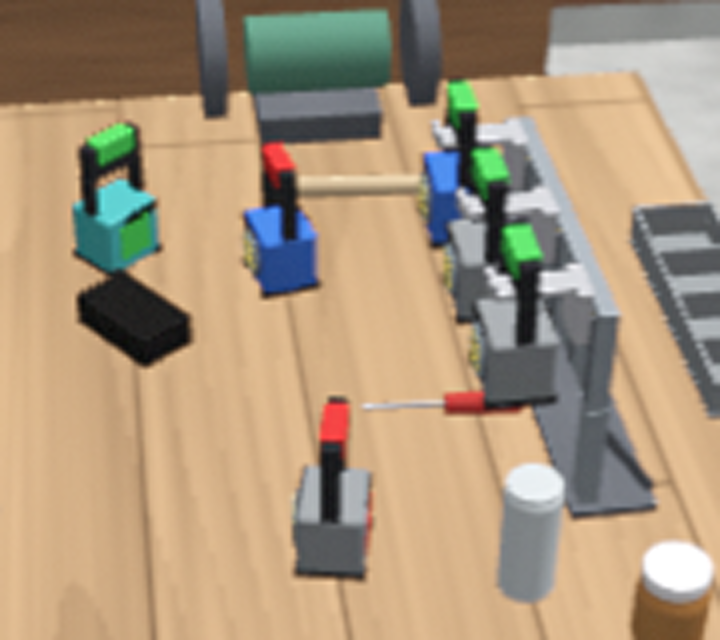

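Call:
{"method": "drive_tool", "body": {"steps": [[-1,0.05,0.05,-0.03,-0.1,0.007,0],[-1,0.12,0.072,-0.058,-0.1,0.007,0],[-1,0.2,0.072,-0.058,-0.1,0.007,0],[-1,0.28,0.072,-0.058,-0.1,0.007,0],[-1,0.36,0.072,-0.058,-0.1,0.007,0],[-1,0.43,0.072,-0.058,-0.1,0.007,0],[-1,0.47,0.072,-0.058,-0.1,0.007,0],[-1,0.482,0.072,-0.058,-0.1,0.007,0],[-1,0.482,0.072,-0.058,-0.1,0.007,0]]}}

```text
time: 35.85
eef_pos: [0.436, 0.3663, 0.133]
eef_rot: [37.1, 89.9, 49.8]
contact_force: [0.6, 0.2, 0.3]
finger_gap: 0.0854
```

```bash
python3 look.py 23; python3 mv.py 0.435 0.3655 0.132 12.6
```

```text
TOP
R [442.9 200.4] [ 0.4816 -0.3291] 83.7 127 245 3153
R [364.3 216.6] [ 0.437  -0.0962] -12.5 53 22 135
WR
G [73.9 99.1] [0.3414 0.4226] -51.4 28 2 241
R [311.3 296.1] [0.4364 0.365 ] 12.3 24 55 6643
t 36.0 pos [0.4361 0.3665 0.1336] zyaw 12.7 -> 12.6 gap 0.0852 F [-0.5  0.4  0.3] q [ -1.  38. -57. 105.  37.  58. -60.]
shift [ 0.003 -0.002 -0.003] turn [ 0.005  0.005 -0.002] rows 1.0 1.0
```

View pics/w23.png

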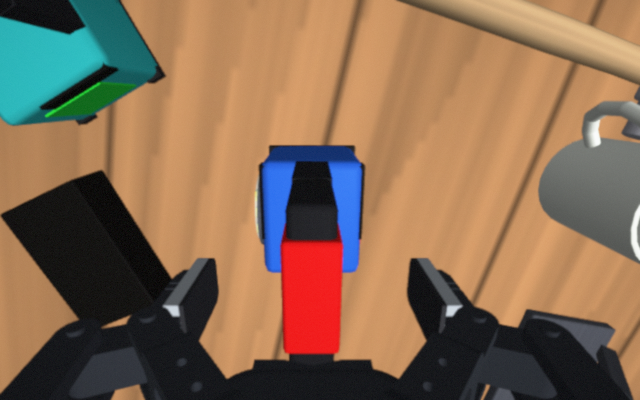

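Call:
{"method": "drive_tool", "body": {"steps": [[-0.3,0,0,0,0,0,0],[0.3,0,0,0,0,0,0],[1,0,0,0,0,0,0],[1,0,0,0,0,0,0],[1,0,0,0,0,0,0],[1,0,0,0,0,0,0],[1,-0.04,0,0,0,0,0],[1,-0.12,0,0,0,0,0],[1,-0.2,0,0,0,0,0],[1,-0.28,0,0,0,0,0],[1,-0.36,0,0,0,0,0],[1,-0.42,0,0,0,0,0]]}}

```text
time: 37.5
eef_pos: [0.4355, 0.3663, 0.3461]
eef_rot: [21.1, 89.8, 33.9]
contact_force: [1.1, -0.4, -4.3]
finger_gap: 0.0193
```

```bash
python3 mv.py 0.45 0.0 0.35 -4.7; python3 - <<'E'
from h import *
d=vision.read_camera("top")
P=np.array([at_z(d,*p,.045) for p in [(425.7,157.0),(468.9,160.8),(463,243),(418.1,238.4)]]);print(P.round(4),P.mean(0))
E
```

```text
t 37.5 pos [0.4355 0.3663 0.3461] zyaw 12.8 -> -4.7 gap 0.0193 F [ 1.1 -0.4 -4.3] q [  7.  26. -67.  92.  24.  78. -50.]
shift [-0.009 -0.721 -0.134] turn [ 0.61   0.007 -0.004] rows 6.0 2.0
[[ 0.6283 -0.3118  0.045 ]
 [ 0.6142 -0.451   0.045 ]
 [ 0.3508 -0.4219  0.045 ]
 [ 0.3674 -0.2792  0.045 ]] [ 0.49015566 -0.36597634  0.045     ]
```

Call:
{"method": "drive_tool", "body": {"steps": [[1,-0.01,-0.06,-0.01,0.1,0,0],[1,-0.01,-0.15,-0.03,0.2,0,0],[1,-0.01,-0.24,-0.05,0.35,0,0],[1,-0.01,-0.33,-0.065,0.5,0,0],[1,-0.01,-0.42,-0.08,0.65,0,0],[1,-0.01,-0.51,-0.1,0.65,0,0],[1,-0.01,-0.6,-0.12,0.65,0,0],[1,-0.01,-0.68,-0.13,0.65,0,0],[1,-0.01,-0.72,-0.134,0.65,0,0]]}}

```text
time: 38.67
eef_pos: [0.4498, -0.0009, 0.3526]
eef_rot: [35.8, 89.6, 29.8]
contact_force: [1.0, 0.5, -3.3]
finger_gap: 0.0193
```

```bash
python3 mv.py 0.556 -0.374 0.35 -6.5
```

```text
t 38.67 pos [ 0.4498 -0.0009  0.3526] zyaw -6.0 -> -6.5 gap 0.0193 F [ 1.   0.5 -3.3] q [ 60.   3. -64. 106.   2.  72. -11.]
shift [ 0.004 -0.72   0.29 ] turn [ 0.016  0.012 -0.008] rows 7.0 1.0
```

Call:
{"method": "drive_tool", "body": {"steps": [[1,0,-0.06,0.0,0,0,0],[1,0,-0.15,0.02,0,0,0],[1,0,-0.24,0.05,0,0,0],[1,0,-0.33,0.08,0,0,0],[1,0,-0.42,0.12,0,0,0],[1,0,-0.5,0.16,0,0,0],[1,0,-0.58,0.2,0,0,0],[1,0,-0.66,0.25,0,0,0],[1,0,-0.71,0.28,0.016,0.01,0],[1,0,-0.72,0.29,0.016,0.01,0],[1,0,-0.72,0.29,0.016,0.01,0]]}}

```text
time: 40.05
eef_pos: [0.5561, -0.3731, 0.3513]
eef_rot: [90.5, 89.7, 84.0]
contact_force: [-0.5, 0.7, -3.9]
finger_gap: 0.0192
```

```bash
python3 look.py 24 |tail -3; python3 mv.py 0.556 -0.374 0.142 -6.5
```

```text
R [623.2 164. ] [ 0.8817 -0.3992] -8.0 142 38 600
R [249.5 143.5] [ 0.4967 -0.3339] -81.0 102 198 11582
R [312.4 293.7] [ 0.5408 -0.5157] -6.6 164 69 6116
t 40.2 pos [ 0.5561 -0.3725  0.3524] zyaw -6.4 -> -6.5 gap 0.0194 F [ 0.7  0.4 -3.6] q [ 63.  32. -49.  76.  23.  83.   9.]
shift [ 0.421 -0.005 -0.   ] turn [ 0.004  0.001 -0.009] rows 4.0 1.0
```

View pics/w24.png

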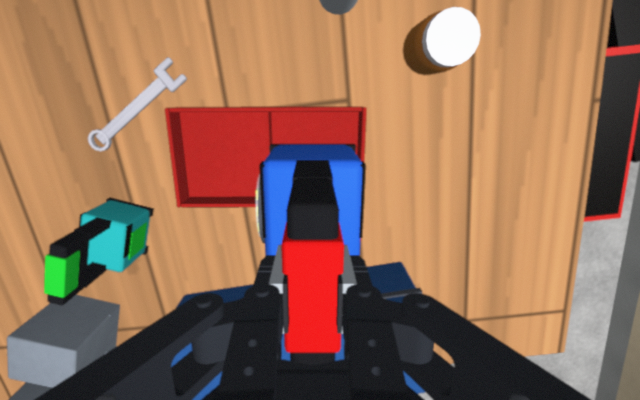

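View pics/t24.png

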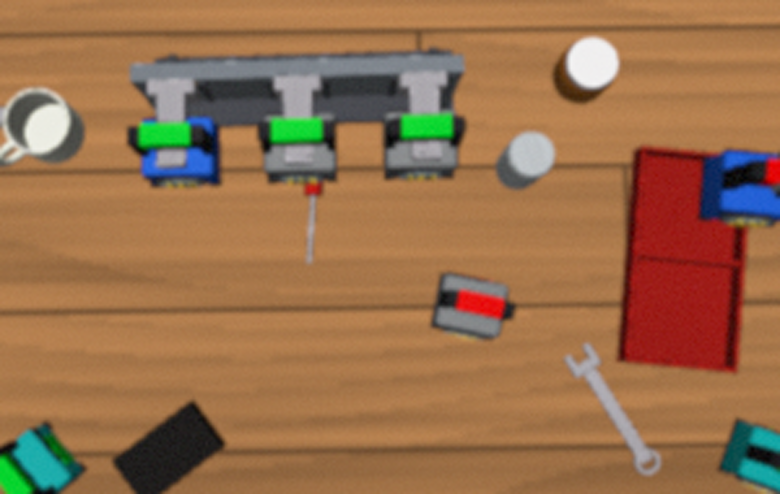

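```bash
python3 - <<'E'
from h import *
d=vision.read_camera("wrist")
for p in [(166,108),(366,107),(178,207)]: print(at_z(d,*p,.045).round(4))
E
```

```text
[ 0.371  -0.2872  0.045 ]
[ 0.6354 -0.3161  0.045 ]
[ 0.3548 -0.4251  0.045 ]
```

Call:
{"method": "drive_tool", "body": {"steps": [[1,0.06,-0.006,0.003,0,0,0],[1,0.14,-0.01,0.003,0,0,0],[1,0.22,-0.01,0.003,0,0,0],[1,0.3,-0.01,0.003,0,0,0],[1,0.36,-0.01,0.003,0,0,0],[1,0.39,-0.01,0.003,0,0,0],[1,0.41,-0.01,0.003,0,0,0],[1,0.42,-0.01,0.003,0,0,0],[1,0.424,-0.01,0.003,0,0,0],[1,0.426,-0.01,0.003,0,0,0]]}}

```text
time: 41.5
eef_pos: [0.5577, -0.3773, 0.1402]
eef_rot: [60.5, 89.8, 54.1]
contact_force: [0.9, -0.8, -4.6]
finger_gap: 0.019
```

```bash
python3 look.py 25 |tail -3; python3 mv.py 0.556 -0.374 0.1394 -6.5
```

```text
G [ 17.1 329.8] [ 0.4236 -0.3856] -44.1 43 14 1445
R [196.9 178.5] [ 0.5192 -0.327 ] -89.7 71 137 41887
R [312.2 293.8] [ 0.5577 -0.3821] -6.5 60 25 6156
t 41.65 pos [ 0.5578 -0.3772  0.1402] zyaw -6.4 -> -6.5 gap 0.0188 F [ 0.9  0.1 -1.8] q [ 61.  42. -44.  89.  31.  62.   3.]
shift [ 0.002  0.006 -0.004] turn [ 0.004  0.004 -0.007] rows 1.0 1.0
```

View pics/w25.png

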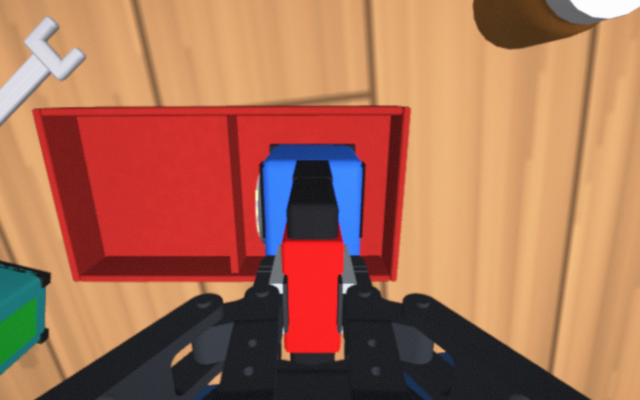

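Call:
{"method": "drive_tool", "body": {"steps": [[1,0.003,0,0,0,0,0],[1,0.003,0,0,0,0,0],[0.3,0.003,0,0,0,0,0],[-0.3,0.003,0,0,0,0,0],[-0.6,0.003,0,0,0,0,0],[-1,-0.03,0,0,0,0,0],[-1,-0.1,0,0,0,0,0],[-1,-0.2,0,0,0,0,0],[-1,-0.3,0,-0.02,0,0,0],[-1,-0.4,0.05,-0.06,0.05,0,0],[-1,-0.42,0.14,-0.09,0.1,0,0],[-1,-0.42,0.25,-0.12,0.2,0,0]]}}

```text
time: 43.15
eef_pos: [0.5121, -0.2464, 0.3532]
eef_rot: [21.0, 89.6, 8.7]
contact_force: [0.4, 1.4, -0.4]
finger_gap: 0.0854
```

```bash
python3 look.py 26; python3 mv.py 0.437 -0.0968 0.25 -12.6
```

```text
TOP
R [436.5 214.9] [ 0.4391 -0.3086] -81.6 98 246 1312
R [364.4 216.5] [ 0.4372 -0.0964] -12.5 53 21 132
WR
R [207.7  48.1] [ 0.4417 -0.0969] -11.5 52 29 1825
R [260.2  62.9] [ 0.4868 -0.1196] -11.8 34 5 201
R [634.  69.] [ 0.8406 -0.1971] 86.7 10 8 95
R [309.  241.4] [ 0.4937 -0.3105] 75.3 139 200 10135
R [629.  227.3] [ 0.8479 -0.3676] 89.8 4 24 70
t 43.3 pos [ 0.5122 -0.2427  0.3528] zyaw -11.7 -> -12.6 gap 0.0853 F [ 0.2 -0.8  0.5] q [ 64.  20. -53.  92.  16.  77.  -3.]
shift [ 0.205  0.255 -0.207] turn [ 0.03   0.008 -0.003] rows 4.0 1.0
```

View pics/w26.png

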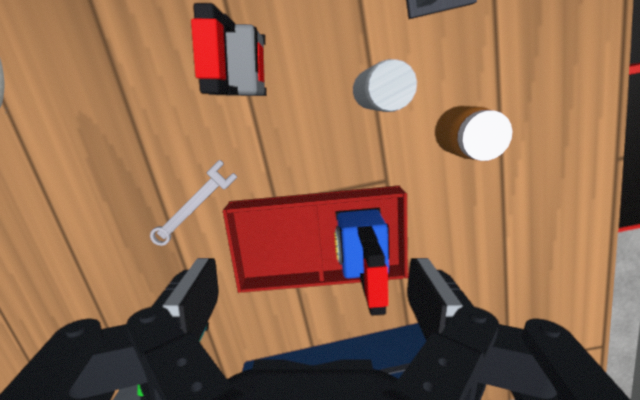

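Call:
{"method": "drive_tool", "body": {"steps": [[-1,0,0.07,-0.06,0.03,0,0],[-1,0,0.14,-0.12,0.03,0,0],[-1,0.05,0.21,-0.18,0.03,0,0],[-1,0.1,0.255,-0.206,0.03,0,0],[-1,0.17,0.255,-0.206,0.03,0,0],[-1,0.2,0.255,-0.206,0.03,0,0],[-1,0.2,0.255,-0.206,0.03,0,0]]}}

```text
time: 44.18
eef_pos: [0.4376, -0.0972, 0.2524]
eef_rot: [48.6, 89.8, 36.0]
contact_force: [0.4, -0.3, 0.2]
finger_gap: 0.0854
```

```bash
python3 look.py 27; python3 mv.py 0.438 -0.0968 0.132 -12.4
```

```text
TOP
R [441.4 207.9] [ 0.4595 -0.3238] -88.8 128 245 2330
R [458.9 171.4] [ 0.5668 -0.3796] -43.6 90 58 183
WR
R [312.  202.3] [ 0.4393 -0.0969] -12.6 52 23 2048
R [492.8 308.5] [ 0.5677 -0.2224] 45.5 14 27 121
R [357.  340.4] [ 0.4497 -0.2286] 75.7 69 105 5236
t 44.33 pos [ 0.4388 -0.0972  0.2537] zyaw -12.6 -> -12.4 gap 0.0854 F [0.5 0.2 0.2] q [ 63.  10. -59. 114.  10.  60. -13.]
shift [ 0.243  0.    -0.003] turn [-0.008  0.011 -0.004] rows 2.0 1.0
```

Call:
{"method": "drive_tool", "body": {"steps": [[-1,0.06,0,0,0,0.01,0],[-1,0.14,0,0,0,0.01,0],[-1,0.2,0,0,0,0.01,0],[-1,0.23,0,0,0,0.01,0],[-1,0.243,0,0,0,0.01,0],[-1,0.243,0,0,0,0.01,0]]}}

```text
time: 45.08
eef_pos: [0.4401, -0.0973, 0.1328]
eef_rot: [52.3, 89.9, 39.6]
contact_force: [0.4, -0.3, -0.6]
finger_gap: 0.085
```

```bash
python3 look.py 28|tail -4; python3 mv.py 0.438 -0.0968 0.132 -12.4
```

```text
R [458.7 171.5] [ 0.5665 -0.3791] -41.0 93 58 183
WR
R [308.1 292.2] [ 0.4393 -0.0963] -13.0 58 24 6801
R [495.  390.8] [ 0.5105 -0.1652] 80.4 2 11 93
t 45.23 pos [ 0.4403 -0.0974  0.1332] zyaw -12.6 -> -12.4 gap 0.0856 F [-1.  -0.1 -0.3] q [ 54.  22. -52. 121.  24.  47. -25.]
shift [ 0.002  0.    -0.005] turn [-0.008  0.005 -0.003] rows 1.0 1.0
```

View pics/w28.png

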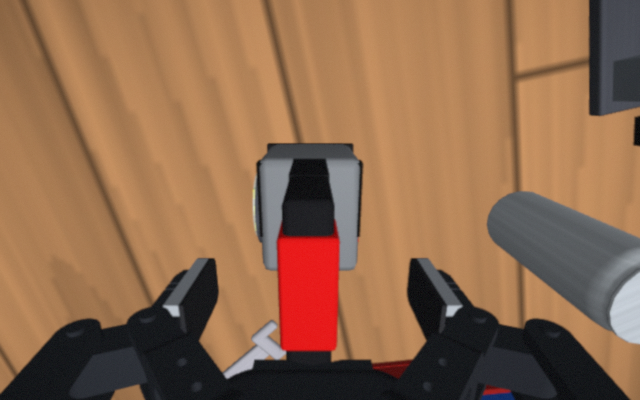

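Call:
{"method": "drive_tool", "body": {"steps": [[-0.3,0,0,-0.003,0,0,0],[0.3,0,0,-0.003,0,0,0],[1,0,0,-0.003,0,0,0],[1,0,0,-0.003,0,0,0],[1,0,0,-0.003,0,0,0],[1,0,0,-0.003,0,0,0],[1,-0.04,0,0,0,0,0],[1,-0.12,0,0,0,0,0],[1,-0.2,0,0,0,0,0],[1,-0.28,0,0,0,0,0],[1,-0.34,0,0,0,0,0],[1,-0.36,0,0,0,0,0]]}}

```text
time: 46.72
eef_pos: [0.4402, -0.0977, 0.3141]
eef_rot: [6.4, 89.8, -6.3]
contact_force: [0.4, -0.2, -4.0]
finger_gap: 0.0191
```

```bash
python3 mv.py 0.4265 -0.362 0.312 -6.5
```

```text
t 46.73 pos [ 0.4402 -0.0977  0.3141] zyaw -12.7 -> -6.5 gap 0.0191 F [ 0.4 -0.2 -4. ] q [ 67.   5. -61. 109.   5.  68.  -8.]
shift [ 0.004 -0.522  0.089] turn [-0.215  0.008 -0.   ] rows 5.0 1.0
```

Call:
{"method": "drive_tool", "body": {"steps": [[1,0,-0.06,0.01,0,0,0],[1,0,-0.14,0.02,-0.05,0,0],[1,0,-0.23,0.035,-0.1,0,0],[1,0,-0.32,0.05,-0.15,0,0],[1,0,-0.41,0.07,-0.215,0,0],[1,0,-0.48,0.08,-0.215,0.008,0],[1,0,-0.522,0.089,-0.215,0.008,0],[1,0,-0.522,0.089,-0.215,0.008,0],[1,0,-0.522,0.089,-0.215,0.008,0]]}}

```text
time: 47.85
eef_pos: [0.427, -0.3601, 0.3137]
eef_rot: [97.1, 89.9, 90.7]
contact_force: [0.2, 0.3, -2.5]
finger_gap: 0.0191
```

```bash
python3 look.py 29|tail -1; python3 mv.py 0.4265 -0.362 0.1395 -6.5
```

```text
R [312.3 289.9] [ 0.415  -0.4751] -6.6 150 62 6310
t 48.0 pos [ 0.427  -0.3606  0.3144] zyaw -6.4 -> -6.5 gap 0.0191 F [ 0.4 -0.5 -3.2] q [ 78.  20. -51.  96.  16.  72.  17.]
shift [ 0.35  -0.003 -0.001] turn [0.005 0.001 0.   ] rows 3.0 1.0
```

View pics/w29.png

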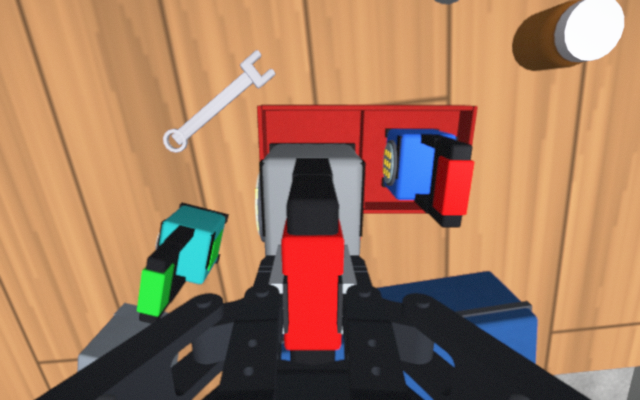

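Call:
{"method": "drive_tool", "body": {"steps": [[1,0.06,-0.003,0,0,0,0],[1,0.14,-0.003,0,0,0,0],[1,0.22,-0.003,0,0,0,0],[1,0.29,-0.003,0,0,0,0],[1,0.32,-0.003,0,0,0,0],[1,0.338,-0.003,0,0,0,0],[1,0.347,-0.003,0,0,0,0],[1,0.35,-0.003,0,0,0,0],[1,0.35,-0.003,0,0,0,0]]}}

```text
time: 49.12
eef_pos: [0.4273, -0.3624, 0.1401]
eef_rot: [-36.6, 89.9, -42.9]
contact_force: [-0.2, -0.4, -3.0]
finger_gap: 0.019
```

```bash
python3 look.py 30|tail -1; python3 mv.py 0.4265 -0.362 0.1395 -6.5
```

```text
R [312.2 290. ] [ 0.4274 -0.3653] -6.4 61 26 6381
t 49.27 pos [ 0.4271 -0.3624  0.1399] zyaw -6.4 -> -6.5 gap 0.0189 F [-0.3  0.2 -3.1] q [ 72.  31. -45. 106.  27.  54.   9.]
shift [ 0.001  0.001 -0.001] turn [0.005 0.002 0.001] rows 1.0 1.0
```

View pics/w30.png

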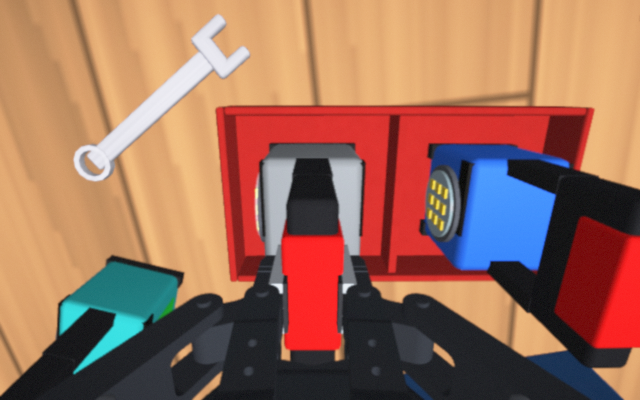

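Call:
{"method": "drive_tool", "body": {"steps": [[1,0.002,0,0,0,0,0],[1,0.002,0,0,0,0,0],[0.3,0.002,0,0,0,0,0],[-0.3,0.002,0,0,0,0,0],[-0.3,0.002,0,0,0,0,0],[-0.3,-0.03,0,0,0,0,0],[-0.3,-0.1,0,0,0,0,0],[-0.3,-0.2,0,0,0,0,0],[-0.3,-0.3,0,0,0,0,0],[-0.3,-0.4,0,-0.05,0,0,0],[-0.3,-0.42,0,-0.13,0,0,0],[-0.3,-0.42,0,-0.13,0,0,0]]}}

```text
time: 50.78
eef_pos: [0.3606, -0.3559, 0.352]
eef_rot: [-81.8, 89.7, -88.3]
contact_force: [-0.8, -1.0, 0.3]
finger_gap: 0.0555
```

```bash
python3 look.py 31; python3 - <<'E'
from h import *
s=vision.read_camera("side"); save("s31.png",s["color"],(230,120,430,340),2.7)
save("s31r.png",s["color"],(320,130,400,220),6.5)
E
```

```text
TOP
R [442.9 200.9] [ 0.4804 -0.3291] 83.6 128 245 1954
WR
G [221.2 257.5] [ 0.2494 -0.4407] -52.0 30 19 203
R [389.2 143.8] [ 0.4432 -0.3355] -85.5 103 198 9686
R [505.4 173.7] [ 0.5632 -0.3796] -6.5 54 25 1204
```

View pics/s31.png

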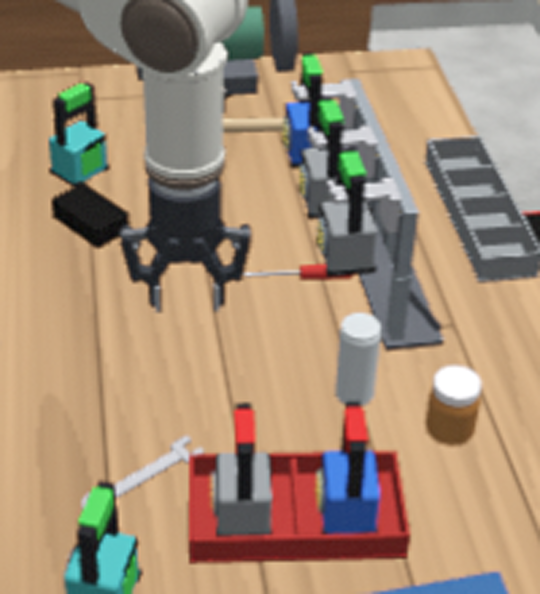

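View pics/t31.png

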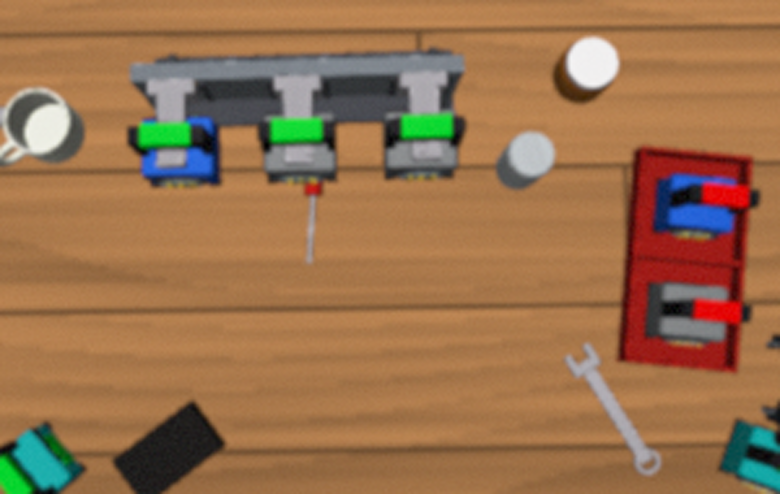

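View pics/s31r.png

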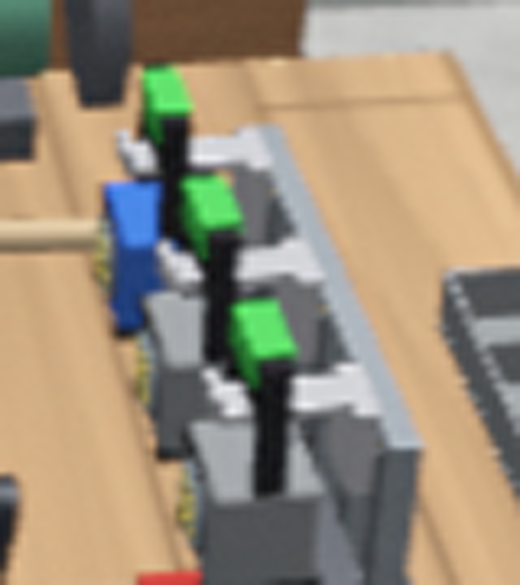

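```bash
python3 - <<'E'
from h import *
from seg import lamps
t=vision.read_camera("top"); s=vision.read_camera("side")
seat=[(.6185,.238),(.6205,.103),(.6228,-.0315)]
for o in lamps(t,z=.302,roi=(220,130,370,170)): print(*o)
# predict hook-tip (lip top near corner -y) in side view for slide 0 and 17mm
for x,y in seat:
    print([proj(s,[[x-.034,y,.285-q]])[0].round(1).tolist() for q in (0,.008,.017)])
hsv=cv2.cvtColor(s["color"],cv2.COLOR_RGB2HSV); m=cv2.inRange(hsv,(50,150,100),(75,255,255))
n,l,st,c=cv2.connectedComponentsWithStats(m)
for i in range(1,n):
    if st[i,4]>40 and c[i][0]>325: print("side tape",st[i],c[i].round(1))
for x,y in seat: print("pred tape top edge ctr",[proj(s,[[x-.003,y,.319-q]])[0].round(1).tolist() for q in (0,.008,.017)])
E
```

```text
G [343.8 148.4] [ 0.6164 -0.0299] 0.9 51 21 162
G [242.6 151.5] [0.6115 0.239 ] 0.5 22 51 161
G [293.3 149.9] [0.6141 0.1043] 0.8 51 21 172
[[338.8, 147.6], [338.7, 149.3], [338.6, 151.2]]
[[345.2, 165.1], [345.1, 166.9], [345.0, 168.8]]
[[352.6, 184.9], [352.5, 186.7], [352.3, 188.7]]
pred tape top edge ctr [[346.6, 139.9], [346.5, 141.7], [346.4, 143.6]]
pred tape top edge ctr [[353.6, 157.2], [353.5, 158.9], [353.3, 160.9]]
pred tape top edge ctr [[361.5, 176.6], [361.4, 178.4], [361.2, 180.4]]
```

```bash
python3 -c "
from workcell import close_job
print(close_job())"
```

```text
the job is handed in; nothing more can be done
None
```

All five lamps were present and are sorted, and the job was handed in at about 51 s; it reported no verdict.

**Green lamps:** the three hang one to a hook. Before letting each go I tugged it down until its hook had slid about 16 to 18 mm, judged from how far the hand moved down after contact. The net upward force on the hand in the readings after each tug step never exceeded 4.5 N. The last top view put them about 2 to 7 mm in front of the seat points along the prong and 1 to 2 mm sideways, and the side view shows them upright.

**Red lamps:** both stand upright, near the middle of their own nests. The grey one had been knocked about 4 cm aside mid-run, so I located it again before lifting it.

**Everything else:** the last top and side views show the bench items in them and both turquoise look-alikes where they were. The hammer was only partly in view there. At hand-in the hand was clear of everything, at about 35 cm height.

**Checks that failed or were weak:**
- **Tape check:** the automatic check of tape height in the side camera found nothing, so the hook slides were not confirmed that way. The side-view prong heights only roughly agree with the slide.
- **Yellow stripe:** a small fleck of yellow was still visible from above, between each slide block and the panel. I relied on the measured hand travel instead, with the lamp's position on its prong unchanged in the wrist pictures.

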